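# Pump a ratchet clamp onto a film-wrapped tube

### The job

Stand the blue film-wrapped tube upright on the blue ratchet clamp, between the pad and the rubber V jaw, and let go of it. Then pump the clamp's red lever handle in full short strokes, one ratchet tooth each, until the plunger's yellow band has gone into its sleeve while some of the green band still shows, and let go of the handle. Work the clamp by its lever only, never force the handle hard against its stops, and leave the other things where they are.

Things in the scene. Friction and masses are not known exactly. Their poses are not given: they have to be found in the camera images.
- clamp: Fixed ratchet clamp; blue base plate 380 x 110 x 12 mm, origin under its centre, x along the clamp the way the ram closes (lever end to rubber V jaw), z up. Along x: lever pivot at -100 mm (axis along y, 40 mm above the bench), ram guide at -52 mm (90 mm high), V jaw end at +171 mm (80 mm high over the bench, opening towards the pad). Ram axis 50 mm above the bench.
- seat (a point): Point on the base plate's top (12 mm above the bench), clamp's axes: where the centre of the tube's underside lies when the tube is home in the V jaw (110 mm along the clamp's x). Set the tube down about 6 mm short of it (-x): the closing pad slides it home and the V centres it.
- ram: Toothed steel bar carrying sleeve, plunger and pad. Axes as the clamp's; its origin lies ahead of the clamp's origin along x by as far as it has closed (0 to 75 mm; 21 to 34 mm at the start). Teeth 8 mm apart; a spring pawl stops it going back (it settles back up to 2 mm onto its tooth). To be moved only by the lever, not pushed by hand.
- pad_face (a point): Centre of the front face of the black pad (46 x 46 mm) on the ram's plunger, 35 mm ahead of the ram's origin and 50 mm above the bench; x axis as the clamp's.
- plunger (a joint): How far the sprung plunger is pressed into its sleeve, in m: 0 free, 0.026 at its end. It shows a yellow band (7 mm) next to the dark sleeve, then green (15 mm), then the pad: 0.007 to 0.020 is yellow gone, green showing. It gives at 12 N plus 1.5 N per mm, so with the pad on the seated tube the power strokes get about 2.5 N harder at the handle, then 2.5 N more each tooth.
- lever (a joint): Angle of the lever's lower part about its pivot, rad: 0 upright, positive leaning to the V jaw (clamp +x). Stops at -0.25 (back) and +0.09 (front). A power stroke runs from back stop to front stop; the ram gains one 8 mm tooth if the lever comes within about 0.04 rad of both stops, none if clearly short. Starts anywhere, stays where left (friction under 1 N at the grip).
- handle (a joint): Springy kink of the upper handle against the lever's lower part, rad (same axis, 20 N m/rad): 0 unloaded, positive when pushed towards the V jaw; 0.0095 rad or 1.8 mm of grip travel per newton at the grip. So under load the grip must travel further than the lever; a stop is felt as a steady rise of force. Over 0.2 rad (about 21 N) either way is an overload.
- grip (a point): Centre of the red round cross bar on top of the handle, 24 mm diameter, 110 mm long along the clamp's y axis, 190 mm from the lever's pivot (about 230 mm above the bench). Grip it from above between the two 12 mm stems, 92 mm apart; it can turn between the fingers. From stop to stop it travels about 65 mm on an arc about the pivot.
- blue_tube: The tube to clamp: wrapped in light blue film, closed with a black end plug, 56 mm diameter, 80 mm high, 220 g nominal, standing upright; origin at the centre of its underside.
- white_tube: White felt-wrapped tube, same shape as the blue one (56 mm diameter, 80 mm high, origin at the centre of its underside). Not to be used.
- orange_tube: Orange mesh-wrapped tube, same shape as the blue one. Not to be used.
- tape: Roll of blue tape lying flat, 90 mm outside diameter, 45 mm high, origin under its centre. Bystander.
- spray_can: White spray can with a red cap, 62 mm diameter, 170 mm high, origin under its centre. Bystander.
- resin_jar: Amber resin jar, 72 mm diameter, 100 mm high, origin under its centre. Bystander.
- brush_mug: White plastic cup, 80 mm diameter, 95 mm high, origin under its centre. Bystander.
- shears: Steel shears with black handles lying flat, about 230 mm long, 75 mm wide, origin near the pivot. Bystander.
- roller_brush: Wooden-handled brush lying flat, 200 mm long, origin at its middle. Bystander.
Things that resemble listed ones, but are neither listed nor needed, are in the scene too. Of the things that look like the blue_tube, the middle-sized one is meant.

How it is judged:
By the outcome, as a careful person would: the job done as asked, in the order asked, and still so for the second after the job is handed in, with the robot touching nothing.
It also fails if it takes over 72 s, if anything falls off the work surface, if the arm or the gripper's body presses on something with over 40 N, if the wrist force passes 120 N, or if a joint passes its speed limit or range.

### The arm

A 7-joint arm with a two-finger parallel gripper is mounted at the origin on the work surface. World frame = base frame: x ahead of the robot, y to its left, z up, the work surface at z = 0. Lengths are in m, angles in degrees, forces in N, time in s.
With the tool pointing down it reaches from about 0.425 to 1.025 m from the base axis. Payload 9.4 kg.
Tool frame: the origin (TCP) lies midway between the tips of the shut fingers; the grasp point (between the pads) lies 19 mm behind it; y points along the fingers, x is the direction in which the jaws open and shut, and the axes are right-handed (so a half turn about y gives the same grasp; the last joint's range is limited). The gripper opens to 93 mm and grips with 3 to 60 N. Pads are 15 mm wide; open, the fingers measure 128 mm over their backs; the gripper's body (75 mm by 188 mm) begins 65 mm behind the grasp point.
Start: joints at [-74.811, 34.337, -0.143, 91.639, 0.103, 54.024, -4.572], TCP at [0.243, 0.683, 0.219] pointing down, gripper open.
Joint ranges: [-147.43, 147.43], [-19.82, 112.94], [-74.19, 73.91], [6.32, 146.72], [-59.91, 239.91], [6.04, 106.73], [-150.56, 150.56]. Speed limits (degrees/s): [127.2, 127.2, 172.46, 172.46, 180, 180, 180].

### API

Orientations are given as a 3x3 rotation matrix whose columns are the frame's x, y, z axes.
In Python, from cell import * gives the robot as it stands. The module is installed in compiled form; this text tells all that it offers.
- The arm moves only by the tool apply_moves, never from a script. Its argument "series" is a list of rows, each a list of 5 numbers: the shift along the tool's x, y, z in mm, then the turn about the tool's y in degrees, then the finger opening in mm, from 0 to 93. A call has 1 to 20 rows; each row shifts and turns the pose as measured when the row begins, along the tool's axes as they then stand; what a row does not reach is not made up. A row lasts 1/12 s, in which the tool goes at most 41.7 mm and 7.16 degrees, less where a joint would pass 70% of its speed; a pose out of reach is approached as far as the arm can. A call with a gripper value outside its range is refused whole. The fingers move at their own pace and stop on an object; the grip force is fixed at half the most. Time passes only in rows, so rows that do not move let the fingers close. It gives the time, the measured TCP pose, the force and the opening at its end, in the units of the state.
- get_state(): the state, without advancing time (a new reading comes with each control period).
- snapshot(name): name is "scene" or "top" or "wrist"; returns a dict with "image" (420x560x3 uint8, red, green, blue), "depth" (420x560 float32, m along the optical axis (not along the pixel's ray), 0 where there is no reading), "fx", "fy", "cx", "cy" (pixels), "rvec" (rotation vector, rad) and "tvec" (3), from world to camera coordinates, as OpenCV has them. Camera axes: x right, y down, z forward; pixel columns grow to the right and rows downward; lengths in m; the calibration is good to about 2 mm. A picture is of the moment at which its call begins.
- job_done(): hands the job in, once; it reports no verdict.
Trained networks look in the newest picture that a camera, given by its name, has taken for a name from the list of things; names that differ only in an ending like _2 or _b are one class to them, and where a whole thing is asked for, a point or a joint stands for the part that bears it (a point fixed in the world has none). Each returns a list of dicts, best first, with "conf" (0 to 1); they miss things now and then, are a little off and sometimes report something else, mostly with a low value. They report only what shows in the picture. A call takes as long as a camera call. They do not tell look-alikes from the thing itself.
- silhouettes(camera, thing): "pixels" (420x560 bool, what is visible of it) and "bbox" ([centre column, centre row, width, height] in pixels, round what is visible of it).
- mark_of(camera, thing): "at" ([column, row] in pixels: a listed point, or the origin of a listed thing).
The state is a dict: "time": time; "joints": joint angles; "joint_vel": joint speeds; "effort": joint torques, N m; "tool_pos": TCP position; "ee_rot": TCP orientation; "wrist_force": force on the tool from outside, world axes, zero at the start; "wrist_torque": the same for the moment, N m; "gripper_width": opening from 0.0 (shut) to 1.0 (fully open).
Only numpy, scipy, OpenCV 4.12 (cv2) and the standard library are available. Lean on these libraries where they do the work, as an engineer would, in place of code of your own. Each camera call takes 0.05 s, during which the arm holds its last target.

## Working session

There is one attempt and no reset: what is moved stays moved. The work goes in short steps, Python scripts to look and compute and a tool call to move; the robot and the scene stay as the last step left them, time stands still between calls to the robot, and variables do not carry over. Pictures are saved under pics/ and viewed, and the job is handed in when it is done.

Besides the shell and the picture viewer there is one more tool, called after ">>>" as name([rows], argument=value, ...), one row to a line, values as JSON. apply_moves: Moves the arm, as the interface text tells. Its arguments: {"type":"object","properties":{"series":{"type":"array","items":{"type":"array","items":{"type":"number"}}}},"required":["series"]}

```bash
mkdir -p pics; cat > h.py <<'E'
from cell import *
import numpy as np, cv2
def snap(cam,name=None,scale=1):
    s=snapshot(cam)
    np.savez('last_%s.npz'%cam,**{k:np.asarray(v) for k,v in s.items()})
    if name: cv2.imwrite('pics/'+name+'.png',s['image'][:,:,::-1])
    return s
def Rt(s): return cv2.Rodrigues(np.asarray(s['rvec'],float))[0],np.asarray(s['tvec'],float).ravel()
def world(s,u,v,d):
    R,t=Rt(s); p=np.stack([(np.asarray(u)-s['cx'])/s['fx']*d,(np.asarray(v)-s['cy'])/s['fy']*d,np.asarray(d)],-1)
    return (p-t)@R
def onplane(s,u,v,z):
    R,t=Rt(s); r=np.array([(u-s['cx'])/s['fx'],(v-s['cy'])/s['fy'],1.])@R; c=-t@R
    return c+r*(z-c[2])/r[2]
def proj(s,P):
    R,t=Rt(s); p=R@np.asarray(P,float)+t
    return np.array([s['fx']*p[0]/p[2]+s['cx'],s['fy']*p[1]/p[2]+s['cy']])
def load(cam):
    z=np.load('last_%s.npz'%cam); return {k:(z[k] if z[k].ndim else float(z[k])) for k in z}
E
python3 - <<'E'
from h import *
for c in ['scene','top']: 
    s=snap(c,c+'0'); R,t=Rt(s); print(c,-t@R, s['fx'])
st=get_state(); print(st)
for c in ['scene','top']:
  for th in ['blue_tube','clamp','seat','pad_face','grip','white_tube','orange_tube']:
    print(c,th,[(np.round(m['at']),round(m['conf'],2)) for m in mark_of(c,th)][:6])
E
```

```text
scene [ 1.14625357 -0.41372525  0.83185318] 399.40750639396884
top [ 0.34175324 -0.04636843  1.57425635] 439.2090895264764
{'time': 0.1, 'joints': array([-74.81093078,  34.3783361 ,  -0.14548942,  91.67534806,
         0.10243974,  54.02442859,  -4.57356386]), 'joint_vel': array([ 0.03903326, -0.0517077 ,  0.02397754, -0.1257507 ,  0.02260676,
        0.01619334,  0.11243279]), 'effort': array([ 4.01376121e-03, -7.66550303e+01,  1.50186058e+00, -2.52937067e+01,
       -5.22464316e-02,  1.37366288e-02,  9.59006366e-05]), 'tool_pos': array([0.24287547, 0.68265116, 0.21787275]), 'ee_rot': array([[ 3.35159757e-01, -3.41212219e-04, -9.42161250e-01],
       [ 9.42160336e-01, -1.31766132e-03,  3.35159909e-01],
       [-1.35581009e-03, -9.99999074e-01, -1.20150428e-04]]), 'wrist_force': array([-0.6724594 ,  0.16872347, -0.55289507]), 'wrist_torque': array([-0.00199071, -0.03213205,  0.04719753]), 'gripper_width': 0.9994281286943038}
scene blue_tube [(array([133., 308.]), 0.95), (array([157., 250.]), 0.71), (array([173., 289.]), 0.57), (array([249., 295.]), 0.52), (array([294., 225.]), 0.36)]
scene clamp [(array([320., 211.]), 0.63), (array([ 97., 289.]), 0.59)]
scene seat [(array([295., 227.]), 0.75)]
scene pad_face [(array([307., 212.]), 0.64), (array([296., 227.]), 0.23)]
scene grip [(array([362., 128.]), 0.67), (array([213., 344.]), 0.57)]
scene white_tube [(array([204., 236.]), 0.83)]
scene orange_tube [(array([315., 212.]), 0.69)]
top blue_tube [(array([362., 264.]), 0.91), (array([255., 213.]), 0.7), (array([364., 222.]), 0.68), (array([391., 227.]), 0.43)]
top clamp []
top seat [(array([267., 217.]), 0.67)]
top pad_face [(array([266., 218.]), 0.66), (array([245., 221.]), 0.63), (array([254., 214.]), 0.43)]
top grip [(array([183., 218.]), 0.67)]
top white_tube [(array([329., 253.]), 0.6)]
top orange_tube [(array([332., 194.]), 0.59)]
```

View pics/scene0.png

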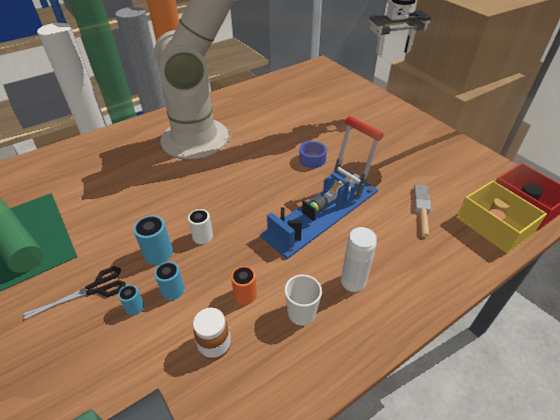

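View pics/top0.png

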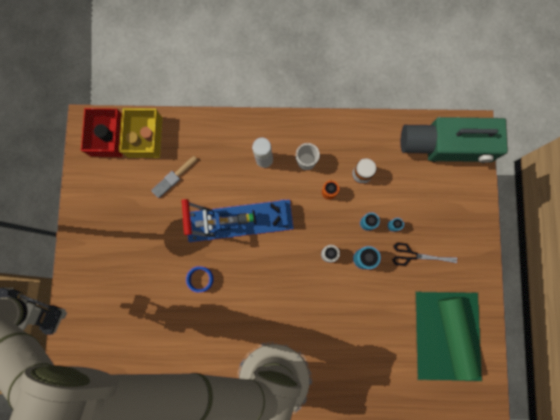

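Blue-tube look-alikes: large one at scene (153,240) / top (368,258), middle-sized one at scene (169,281) / top (370,221), small one at scene (130,300) / top (397,225). I choose the middle one. Next I'll take a close crop and measure everything.

```bash
python3 - <<'E'
from h import *
sc=load('scene'); tp=load('top')
a=cv2.resize(sc['image'][210:350,90:280],None,fx=3.6,fy=3.6,interpolation=cv2.INTER_CUBIC)
cv2.imwrite('pics/crop_tubes.png',a[:,:,::-1])
a=cv2.resize(tp['image'][180:290,160:420],None,fx=3,fy=3,interpolation=cv2.INTER_CUBIC)
cv2.imwrite('pics/crop_top.png',a[:,:,::-1])
a=cv2.resize(sc['image'][100:260,250:400],None,fx=3.7,fy=3.7,interpolation=cv2.INTER_CUBIC)
cv2.imwrite('pics/crop_clamp.png',a[:,:,::-1])
# height-colored clouds
for n,s in (('top',tp),('scene',sc)):
    v,u=np.mgrid[0:420,0:560]; P=world(s,u,v,s['depth']); np.save('P_%s.npy'%n,P)
    for (uu,vv) in ([(368,258),(370,221),(397,225),(188,218),(285,212)] if n=='top' else [(151,226),(168,270),(130,293)]):
        d=s['depth'][vv,uu]; print(n,uu,vv,P[vv,uu].round(3),d)
    hsv=cv2.cvtColor(s['image'],cv2.COLOR_RGB2HSV)
    blue=(hsv[...,0]>95)&(hsv[...,0]<125)&(hsv[...,1]>120)
    for c,st in enumerate(cv2.connectedComponentsWithStats(blue.astype(np.uint8))[2]):
        if 40<st[4]<20000 : print(n,'blue comp',st)
E
```

```text
top 368 258 [ 0.417 -0.306  0.11 ] 1.4564582
top 370 221 [ 0.545 -0.319  0.084] 1.5002446
top 397 225 [ 0.536 -0.417  0.057] 1.5237913
top 188 218 [0.524 0.27  0.231] 1.3595893
top 285 212 [ 0.572 -0.028  0.077] 1.5149618
top blue comp [ 189  201  104   40 1907]
top blue comp [191 211  13  21 133]
top blue comp [361 217  17  12  80]
top blue comp [389 221  13   9  56]
top blue comp [354 248  25  20 175]
top blue comp [187 267  26  24 176]
scene 151 226 [ 0.427 -0.305  0.111] 0.9763735
scene 168 270 [ 0.552 -0.32   0.084] 0.9146023
scene 130 293 [ 0.548 -0.413  0.066] 0.89334995
scene blue comp [   0    0   42   42 1428]
scene blue comp [40  0  8  8 41]
scene blue comp [ 50   0  16  23 176]
scene blue comp [300 141  26  17 108]
scene blue comp [303 158  22  10  76]
scene blue comp [ 261  172  116   87 2903]
scene blue comp [134 217  38  49 931]
scene blue comp [155 263  29  37 521]
scene blue comp [118 286  26  29 353]
```

```bash
python3 - <<'E'
from h import *
for n in ['top','scene']:
    s=load(n);P=np.load('P_%s.npy'%n); z=P[...,2]
    # table plane check
    m=(abs(z)<0.02)&(s['depth']>0)
    print(n,'table',np.median(z[m]),m.sum())
    for name,z0,z1 in [('tops80',.07,.1)]:
        k=((z>z0)&(z<z1)&(s['depth']>0)).astype(np.uint8)
        N,L,S,C=cv2.connectedComponentsWithStats(k)
        for i in range(1,N):
            if S[i,4]>30:
                q=P[L==i]; (c,r)=cv2.minEnclosingCircle(q[:,:2].astype(np.float32)); print(n,S[i],np.round(c,3),'r',round(r,4),np.median(q[:,2]).round(3))
E
```

```text
top table -0.00020318669248542152 113546
top [ 81 108  38  45 345] [0.858 0.641] r 0.1001 0.078
top [120 109  37  44 298] [0.859 0.5  ] r 0.0987 0.078
top [402 125  91  37 316] [ 0.826 -0.59 ] r 0.1627 0.088
top [296 144  23  23 151] [ 0.774 -0.103] r 0.0407 0.089
top [256 156  16   8  38] [0.762 0.051] r 0.027 0.086
top [355 159  21  21 231] [ 0.726 -0.303] r 0.0346 0.096
top [323 181  16  16 205] [ 0.658 -0.185] r 0.0279 0.08
top [280 200   8  26 132] [ 0.571 -0.021] r 0.0438 0.079
top [270 203  10   8  32] [0.591 0.009] r 0.0175 0.079
top [202 207  10  30 118] [0.533 0.242] r 0.0507 0.081
top [215 210  14  20 159] [0.541 0.187] r 0.0352 0.09
top [363 213  17  16 208] [ 0.548 -0.324] r 0.0285 0.08
top [272 215   9  10  34] [0.545 0.002] r 0.0183 0.079
top [323 245  16  17 211] [ 0.433 -0.186] r 0.0278 0.08
top [ 443  298   37   82 1365] [ 0.159 -0.615] r 0.1319 0.079
top [262 362  31  11  44] [ 0.052 -0.011] r 0.0505 0.082
scene table 0.0018353370151160257 131354
scene [247   0  65  11 288] [-0.831  0.936] r 0.18 0.083
scene [312  17   8   8  47] [-0.445  0.891] r 0.0198 0.085
scen
[... 410 characters left out ...]
 464  162   96   74 1339] [0.859 0.568] r 0.1521 0.078
scene [314 195  11   7  31] [0.554 0.122] r 0.0158 0.071
scene [302 200  13  11  45] [0.559 0.077] r 0.0214 0.074
scene [   0  202   34   59 1008] [ 0.18  -0.614] r 0.1162 0.081
scene [266 207  35  29 385] [ 0.571 -0.014] r 0.0479 0.081
scene [188 209  21  19 315] [ 0.434 -0.187] r 0.0299 0.082
scene [135 227  32  21 258] [ 0.424 -0.311] r 0.0376 0.085
scene [343 258  28  18 217] [0.78  0.049] r 0.031 0.085
scene [154 261  25  23 442] [ 0.549 -0.324] r 0.0289 0.082
scene [231 266  24  23 448] [ 0.66  -0.187] r 0.0283 0.082
scene [284 274  37  38 615] [ 0.774 -0.103] r 0.041 0.089
scene [193 319  35  27 344] [ 0.73  -0.306] r 0.0354 0.078
```

View pics/crop_tubes.png

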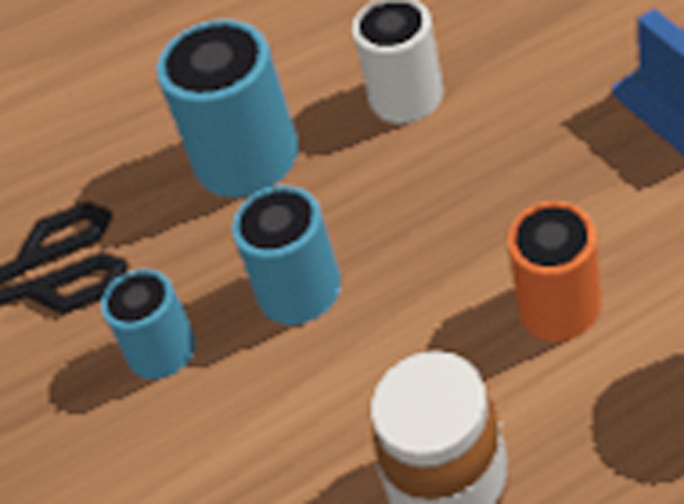

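View pics/crop_top.png

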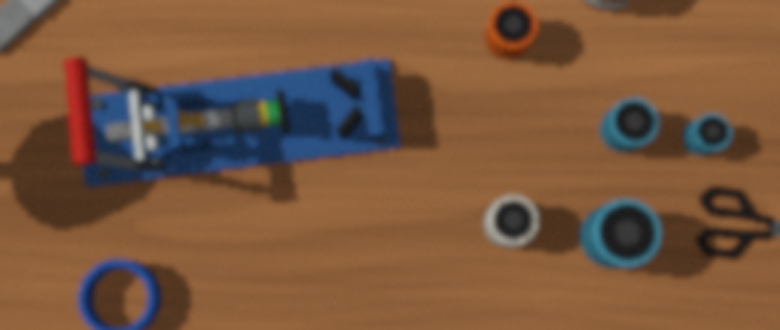

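View pics/crop_clamp.png

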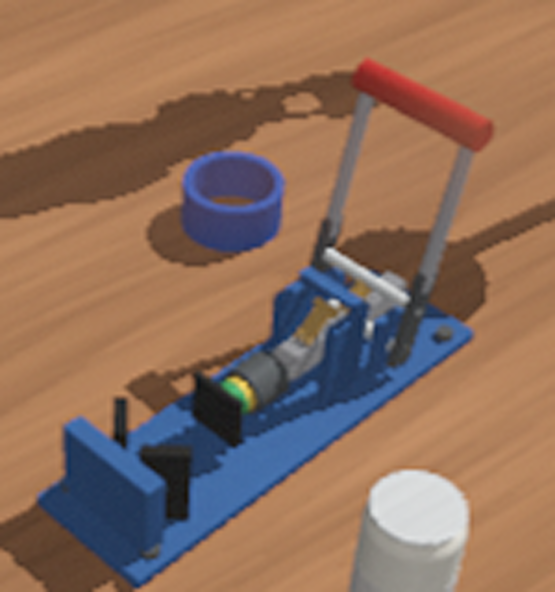

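Crop shows the middle-sized blue tube (scene (169,281)) clearly between the large and small ones: 56 mm diameter, top at 80 mm, at about (0.548,-0.324). Now the clamp pose.

```bash
python3 - <<'E'
from h import *
Q=[]
for n in ['top','scene']:
    s=load(n);P=np.load('P_%s.npy'%n)
    hsv=cv2.cvtColor(s['image'],cv2.COLOR_RGB2HSV)
    blue=(hsv[...,0]>100)&(hsv[...,0]<125)&(hsv[...,1]>120)
    m=blue&(abs(P[...,2]-.012)<.006)&(P[...,0]>.45)&(P[...,0]<.65)&(P[...,1]>-.06)&(P[...,1]<.36)
    q=P[m]; Q.append(q)
    (c,wh,a)=cv2.minAreaRect(q[:,:2].astype(np.float32)); print(n,m.sum(),np.round(c,4),np.round(wh,4),a, np.median(q[:,2]))
    hsvr=(hsv[...,1]>140)&((hsv[...,0]<8)|(hsv[...,0]>172))&(P[...,2]>.15)&(P[...,0]>.4)&(P[...,0]<.65)
    g=P[hsvr&(P[...,1]<.35)]
    d=g[:,:2]-g[:,:2].mean(0); U,S,V=np.linalg.svd(d,full_matrices=False); print('bar',len(g),g.mean(0).round(4),V[0].round(3),(d@V[0]).min(),(d@V[0]).max(), 'z',g[:,2].max(),  'ang',np.degrees(np.arctan2(V[0][1],V[0][0])))
    e=V[0]; mid=((d@e).min()+(d@e).max())/2; print(' mid',(g[:,:2].mean(0)+e*mid).round(4), 'across',(d@V[1]).min(),(d@V[1]).max())
# brute fit of plate rect: 380x110 containing points, maximize coverage
from scipy.optimize import minimize
q=np.vstack(Q)[:,:2]
def cost(p):
    c=np.cos(p[2]);s_=np.sin(p[2]); d=q-p[:2]; x=d@[c,s_]; y=d@[-s_,c]
    lo=lambda v,h:np.abs(np.percentile(v,99.0)-h)**2+np.abs(np.percentile(v,1.0)+h)**2
    return 1e4*(lo(x,.188)+lo(y,.0535))
best=min((minimize(cost,[.55,.15,a],method='Nelder-Mead',options=dict(xatol=1e-5,fatol=1e-8,maxiter=2000)) for a in np.radians([-90,-85,-80,-78,-95])),key=lambda r:r.fun)
print(best.x,np.degrees(best.x[2]),best.fun)
E
```

```text
top 1457 [0.5482 0.1371] [0.1043 0.3723] 8.166065216064453 0.01183485491108392
bar 248 [0.528  0.2755 0.2351] [-0.99  -0.139] -0.05680025414047797 0.05373528637094356 z 0.24403819655385678 ang -172.03712668695152
 mid [0.5295 0.2757] across -0.012525133455853602 0.010806640108955653
scene 1752 [0.551  0.1349] [0.1101 0.379 ] 8.360289573669434 0.01347414214558565
bar 355 [0.5367 0.2703 0.233 ] [0.985 0.17 ] -0.0605860178236908 0.050022282696982966 z 0.24169642775130926 ang 9.797490552182596
 mid [0.5315 0.2694] across -0.01677044294603094 0.008314720247767441
[ 0.55223327  0.13138434 -1.42984538] -81.92410588133762 0.37521390081587813
```

```bash
cat > ov.py <<'E'
from h import *
import sys
def ov(p,name):
    o=np.array([p[0],p[1],0]); a=np.radians(p[2]); R=np.array([[np.cos(a),-np.sin(a),0],[np.sin(a),np.cos(a),0],[0,0,1]])
    C=lambda x,y,z:o+R@np.array([x,y,z])/1000
    for n,(r0,r1,c0,c1,f) in {'top':(190,250,175,300,6),'scene':(110,260,250,390,4)}.items():
        s=load(n); im=cv2.resize(s['image'][r0:r1,c0:c1],None,fx=f,fy=f,interpolation=cv2.INTER_CUBIC)[:,:,::-1].copy()
        px=lambda P:tuple(int(round(v)) for v in ((proj(s,P)-[c0,r0]+.5)*f))
        def pl(L,col): 
            for A,B in zip(L,L[1:]): cv2.line(im,px(C(*A)),px(C(*B)),col,1,cv2.LINE_AA)
        pl([(-190,-55,12),(190,-55,12),(190,55,12),(-190,55,12),(-190,-55,12)],(255,255,255))
        pl([(-190,-55,0),(190,-55,0),(190,55,0),(-190,55,0)],(0,255,255))
        pl([(171,-40,80),(171,40,80)],(0,255,255)); pl([(171,0,80),(-60,0,80)],(200,200,200))
        pl([(110+28*np.cos(t),28*np.sin(t),12) for t in np.linspace(0,6.3,30)],(0,255,0))
        pl([(110+28*np.cos(t),28*np.sin(t),92) for t in np.linspace(0,6.3,30)],(255,255,0))
        cv2.imwrite('pics/%s_%s.png'%(name,n),im)
ov([float(v) for v in sys.argv[2:5]],sys.argv[1])
E
python3 ov.py ov1 0.5495 0.136 -81.8
```

```text
(no output)
```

View pics/ov1_top.png

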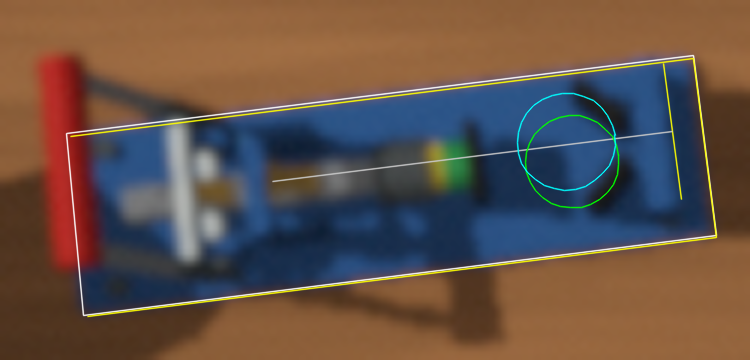

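View pics/ov1_scene.png

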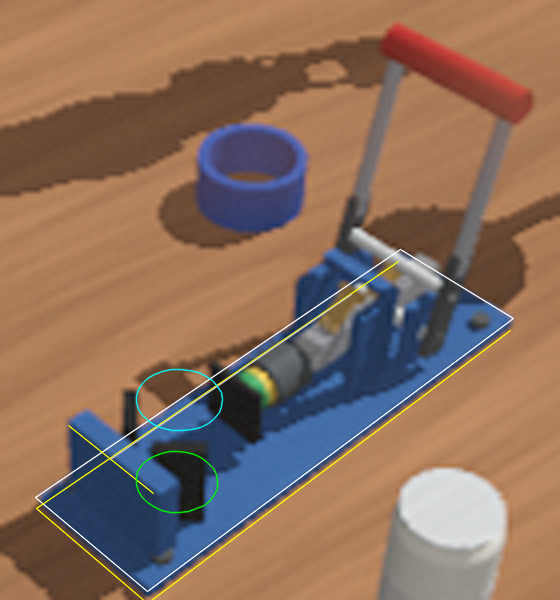

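```bash
cat > d.py <<'E'
# print remaining shift in tool axes: python3 d.py x y z yaw
import sys
from h import *
st=get_state(); R=np.array(st['ee_rot']); p=np.array(st['tool_pos'])
yaw=np.degrees(np.arctan2(R[1,0],R[0,0]))
print('t',st['time'],'pos',p.round(4),'yaw',round(yaw,2),'F',np.round(st['wrist_force'],2),'w',round(st['gripper_width']*93,1))
if len(sys.argv)>3:
    t=np.array([float(v) for v in sys.argv[1:4]]); d=R.T@(t-p)*1000
    ty=(yaw-float(sys.argv[4])+180)%360-180 if len(sys.argv)>4 else 0
    # delta in tool axes after the yaw was done
    a=np.radians(float(sys.argv[4])) if len(sys.argv)>4 else np.radians(yaw)
    X=np.array([np.cos(a),np.sin(a),0]);Y=np.array([0,0,-1]);Z=np.cross(X,Y)
    w=(t-p)*1000
    print('now-axes',d.round(1),'turn',round(ty,2),'| axes after turn',np.round([X@w,Y@w,Z@w],1))
E
python3 d.py 0.52 0.10 0.38 8.2
```

```text
t 0.8 pos [0.243  0.6831 0.2186] yaw 70.42 F [ 0.52  0.32 -0.06] w 92.8
now-axes [-456.5 -161.4 -456.4] turn 62.22 | axes after turn [ 191.  -161.4 -616.6]
```

>>> apply_moves([
  [0,-16,0,6.9,93],
  [0,-18,0,6.9,93],
  [0,-18,0,6.9,93],
  [0,-18,0,6.9,93],
  [0,-18,0,6.9,93],
  [0,-18,0,6.9,93],
  [0,-18,0,6.9,93],
  [0,-18,0,6.9,93],
  [0,-18,0,6.9,93],
])

```text
time: 1.55
tool_pos: [0.2424, 0.6808, 0.3805]
ee_rot: [[0.994, -0.004, -0.108], [0.108, -0.008, 0.994], [-0.005, -1.0, -0.008]]
wrist_force: [-0.0, 0.9, -0.1]
gripper_width: 1.003
```

```bash
python3 d.py 0.52 0.10 0.38 8.2
```

```text
t 1.55 pos [0.2424 0.6808 0.3805] yaw 6.22 F [-0.01  0.92 -0.1 ] w 93.3
now-axes [ 213.     4.1 -607.4] turn -1.98 | axes after turn [ 1.919e+02  5.000e-01 -6.144e+02]
```

>>> apply_moves([
  [6,0,-20,-2,93],
  [12,0,-38,0,93],
  [12,0,-38,0,93],
  [12,0,-38,0,93],
  [12,0,-38,0,93],
  [12,0,-38,0,93],
  [12,0,-38,0,93],
  [12,0,-38,0,93],
  [12,0,-38,0,93],
  [12,0,-38,0,93],
  [12,0,-38,0,93],
  [12,0,-38,0,93],
  [12,0,-38,0,93],
  [12,0,-38,0,93],
  [12,0,-38,0,93],
  [12,0,-38,0,93],
  [6,0,-20,0,93],
  [0,0,0,0,93],
])

```text
time: 3.05
tool_pos: [0.5231, 0.0803, 0.3856]
ee_rot: [[0.99, 0.003, -0.143], [0.143, 0.007, 0.99], [0.004, -1.0, 0.006]]
wrist_force: [0.2, 0.7, -0.1]
gripper_width: 0.995
```

```bash
python3 - <<'E'
from h import *
s=snap('wrist','w1'); R,t=Rt(s); print('cam',(-t@R).round(3),R.round(3))
s=snap('top');s=snap('scene')
E
python3 d.py
```

```text
cam [0.51  0.162 0.553] [[ 0.99   0.142  0.003]
 [ 0.135 -0.946  0.293]
 [ 0.045 -0.29  -0.956]]
t 3.2 pos [0.5214 0.0858 0.3851] yaw 8.55 F [-0.63  1.53 -0.46] w 93.2
```

View pics/w1.png

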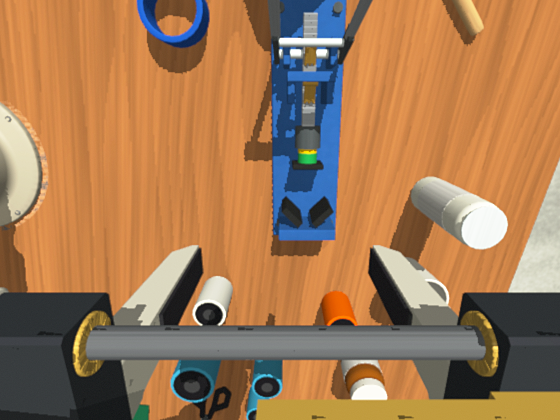

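Wrist view: clamp with the V blocks at (290,210)/(320,210), green/yellow band at (307,155), pad at (307,165), middle blue tube at (267,385). I'll now refine the clamp pose and ram state from it.

```bash
cat > fit.py <<'E'
from h import *
def fitplate(s,verbose=True):
    v,u=np.mgrid[0:420,0:560]; P=world(s,u,v,s['depth'])
    hsv=cv2.cvtColor(s['image'],cv2.COLOR_RGB2HSV)
    blue=(hsv[...,0]>100)&(hsv[...,0]<125)&(hsv[...,1]>120)
    reg=(P[...,0]>.42)&(P[...,0]<.68)&(P[...,1]>-.07)&(P[...,1]<.36)&(s['depth']>0)
    return P,blue,reg
E
python3 - <<'E'
from fit import *
s=load('wrist'); P,blue,reg=fitplate(s)
o=np.array([.5495,.136]);a=np.radians(-81.8)
m=blue&reg&(abs(P[...,2]-.012)<.006); q=P[m][:,:2]
ex=np.array([np.cos(a),np.sin(a)]);ey=np.array([-ex[1],ex[0]])
print('plate z',np.median(P[m][:,2]), 'table z',np.median(P[(abs(P[...,2])<.01)][:,2]))
X=(q-o)@ex*1000;Y=(q-o)@ey*1000
for x0 in range(-100,190,30):
    k=abs(X-x0)<6
    if k.sum()>20: print(x0,k.sum(),Y[k].min().round(1),Y[k].max().round(1))
# top of V jaw
m=reg&(P[...,2]>.072)&(P[...,2]<.088); q=P[m];X=(q[:,:2]-o)@ex*1000;Y=(q[:,:2]-o)@ey*1000
k=(X>100)
N=m.astype(np.uint8)
n,L,S,C=cv2.connectedComponentsWithStats(N)
for i in range(1,n):
    if S[i,4]>25:
        q=P[L==i];X=(q[:,:2]-o)@ex*1000;Y=(q[:,:2]-o)@ey*1000
        print('comp',S[i],'X',X.min().round(1),X.max().round(1),'Y',Y.min().round(1),Y.max().round(1),'z',np.median(q[:,2]).round(4),'blue',blue[L==i].mean().round(2), s['image'][L==i].mean(0).round())
im=cv2.resize(s['image'][0:250,240:380],None,fx=3.2,fy=2.4,interpolation=cv2.INTER_CUBIC)
im=cv2.resize(s['image'][100:250,250:360],None,fx=4,fy=4,interpolation=cv2.INTER_CUBIC)
cv2.imwrite('pics/w1c.png',im[:,:,::-1])
E
```

```text
plate z 0.012335114170719119 table z 0.0003783255971922324
-100 87 -53.3 27.1
-70 193 -53.7 53.0
-40 271 -54.1 52.7
-10 426 -54.5 52.8
20 280 -53.2 52.4
50 354 -53.6 52.0
80 461 -53.9 52.9
110 437 -54.3 52.9
140 156 -54.6 52.7
170 34 -55.0 52.3
comp [273  34  77  22 752] X -118.3 -94.9 Y -49.6 49.0 z 0.0831 blue 0.01 [183. 183. 175.]
comp [303  81  15  16 179] X -61.7 -42.9 Y -9.9 9.3 z 0.0794 blue 0.0 [114.  90.  46.]
comp [325  81   2  19  32] X -61.7 -38.8 Y 21.0 21.4 z 0.0824 blue 1.0 [23. 45. 73.]
comp [293 164  31   6 145] X 52.0 59.6 Y -22.2 22.1 z 0.0732 blue 0.07 [47. 50. 51.]
comp [282 206  21  21 179] X 116.0 146.4 Y -38.6 -7.8 z 0.0801 blue 0.03 [45. 47. 46.]
comp [312 206  22  21 188] X 116.1 146.9 Y 7.3 38.5 z 0.0801 blue 0.04 [44. 46. 46.]
comp [279 227  57  13 675] X 151.0 168.7 Y -43.4 43.7 z 0.0801 blue 0.99 [ 54. 111. 186.]
```

View pics/w1c.png

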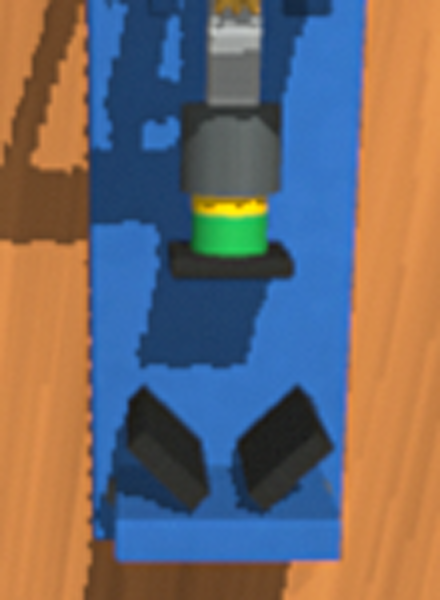

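```bash
python3 d.py 0.548 -0.324 0.22 8.2
```

```text
t 3.2 pos [0.5214 0.0858 0.3851] yaw 8.55 F [-0.63  1.53 -0.46] w 93.2
now-axes [ -35.1  161.7 -410.5] turn 0.35 | axes after turn [ -32.1  165.1 -409.4]
```

>>> apply_moves([
  [-1,6,-20,0,93],
  [-3,14,-36,0,93],
  [-3,14,-36,0,93],
  [-3,14,-36,0,93],
  [-3,14,-36,0,93],
  [-3,14,-36,0,93],
  [-3,14,-36,0,93],
  [-3,14,-36,0,93],
  [-3,14,-36,0,93],
  [-3,14,-36,0,93],
  [-3,14,-36,0,93],
  [-1,10,-20,0,93],
  [0,0,0,0,93],
  [0,0,0,0,93],
])

```text
time: 4.37
tool_pos: [0.5684, -0.2887, 0.2116]
ee_rot: [[0.979, 0.0, -0.205], [0.205, 0.026, 0.978], [0.005, -1.0, 0.025]]
wrist_force: [1.8, 0.1, 0.7]
gripper_width: 1.0
```

```bash
python3 d.py 0.548 -0.324 0.12 8.2; python3 - <<'E'
from h import *
s=snap('wrist','w2')
v,u=np.mgrid[0:420,0:560]; P=world(s,u,v,s['depth']); m=(abs(P[...,2]-.081)<.006)&(s['depth']>0)&(abs(P[...,0]-.548)<.05)&(abs(P[...,1]+.324)<.05)
q=P[m]; c,r=cv2.minEnclosingCircle(q[:,:2].astype(np.float32)); print(m.sum(),np.round(c,4),r,np.median(q[:,2]))
hsv=cv2.cvtColor(s['image'],cv2.COLOR_RGB2HSV); b=m&(hsv[...,1]>80)
q=P[b]; 
if b.sum()>20:
    c,r=cv2.minEnclosingCircle(q[:,:2].astype(np.float32)); print('rim',b.sum(),np.round(c,4),r)
E
```

```text
t 4.3667 pos [ 0.5684 -0.2887  0.2116] yaw 11.85 F [1.79 0.1  0.73] w 93.0
now-axes [-27.7  90.7 -32.6] turn 3.65 | axes after turn [-25.3  91.6 -32. ]
2450 [ 0.5481 -0.3242] 0.02808288298547268 0.08088948099054158
rim 845 [ 0.5481 -0.3242] 0.02808288298547268
```

View pics/w2.png

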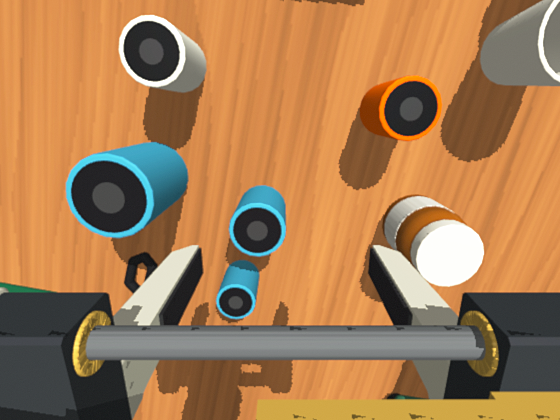

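>>> apply_moves([
  [-8,10,-10,2,93],
  [-10,15,-14,1.6,93],
  [-6,15,-8,0,93],
  [0,10,0,0,93],
  [0,0,0,0,93],
])

```text
time: 4.83
tool_pos: [0.5537, -0.3146, 0.1601]
ee_rot: [[0.989, 0.005, -0.148], [0.148, 0.029, 0.989], [0.009, -1.0, 0.028]]
wrist_force: [0.5, 0.7, 0.3]
gripper_width: 0.999
```

```bash
python3 d.py 0.5481 -0.3242 0.047 8.2; python3 -c "
from h import *
print(np.round(get_state()['ee_rot'],4))"
```

```text
t 4.8333 pos [ 0.5537 -0.3146  0.1601] yaw 8.52 F [0.53 0.71 0.32] w 92.9
now-axes [ -8.  112.8 -11.8] turn 0.32 | axes after turn [ -6.9 113.1  -8.8]
[[ 0.9889  0.005  -0.1483]
 [ 0.1481  0.0286  0.9886]
 [ 0.0092 -0.9996  0.0275]]
```

>>> apply_moves([
  [-4,12,-6,0.3,93],
  [-4,18,-6,0,93],
  [0,18,0,0,93],
  [0,16,0,0,93],
  [0,10,0,0,93],
])

```text
time: 5.25
tool_pos: [0.5515, -0.3231, 0.0854]
ee_rot: [[0.989, 0.012, -0.146], [0.146, 0.027, 0.989], [0.016, -1.0, 0.025]]
wrist_force: [-0.3, 0.2, 0.4]
gripper_width: 0.997
```

```bash
python3 d.py 0.5481 -0.3242 0.047 8.2
```

```text
t 5.25 pos [ 0.5515 -0.3231  0.0854] yaw 8.4 F [-0.26  0.22  0.41] w 92.7
now-axes [-4.1 38.3 -1.5] turn 0.2 | axes after turn [-3.5 38.4 -0.6]
```

>>> apply_moves([
  [-2,12,-1,0,93],
  [-2,14,-1,0,93],
  [0,11,0,0,93],
  [0,2,0,0,93],
])

```text
time: 5.58
tool_pos: [0.5493, -0.3225, 0.0429]
ee_rot: [[0.989, 0.012, -0.148], [0.148, 0.028, 0.989], [0.016, -1.0, 0.026]]
wrist_force: [-0.4, 0.0, -0.7]
gripper_width: 1.0
```

```bash
python3 d.py 0.5481 -0.3242 0.047 8.2
```

```text
t 5.5833 pos [ 0.5493 -0.3225  0.0429] yaw 8.51 F [-0.4   0.03 -0.75] w 93.0
now-axes [-1.4 -4.2 -1.4] turn 0.31 | axes after turn [-1.5 -4.1 -1.5]
```

>>> apply_moves([
  [-1,-3,-1,0,75],
  [0,0,0,0,60],
  [0,0,0,0,50],
  [0,0,0,0,50],
  [0,0,0,0,50],
  [0,0,0,0,50],
])

```text
time: 6.08
tool_pos: [0.55, -0.3239, 0.0483]
ee_rot: [[0.989, 0.015, -0.149], [0.148, 0.027, 0.989], [0.019, -1.0, 0.025]]
wrist_force: [-2.4, -1.1, 1.7]
gripper_width: 0.617
```

```bash
python3 d.py 0.5481 -0.3242 0.047 8.2
```

```text
t 6.0833 pos [ 0.55   -0.3239  0.0483] yaw 8.54 F [-2.37 -1.11  1.74] w 57.4
now-axes [-1.9  1.3 -0. ] turn 0.34 | axes after turn [-1.9  1.3  0. ]
```

>>> apply_moves([
  [0,0,0,0,40],
  [0,0,0,0,40],
  [0,-8,0,0,40],
  [0,-15,0,0,40],
  [0,-15,0,0,40],
  [0,-8,0,0,40],
  [0,0,0,0,40],
])

```text
time: 6.67
tool_pos: [0.5482, -0.3244, 0.0966]
ee_rot: [[0.989, 0.013, -0.149], [0.148, 0.029, 0.989], [0.017, -1.0, 0.027]]
wrist_force: [0.6, -0.2, -3.1]
gripper_width: 0.596
```

```bash
python3 d.py 0.5638 0.0352 0.25 8.1; python3 - <<'E'
from h import *
s=snap('wrist','w3'); s=snap('scene','s3')
cv2.imwrite('pics/s3c.png',cv2.resize(s['image'][150:340,80:320],None,fx=3,fy=3)[:,:,::-1])
E
```

```text
t 6.6667 pos [ 0.5482 -0.3244  0.0966] yaw 8.53 F [ 0.64 -0.17 -3.06] w 55.4
now-axes [  71.4 -142.8  357.3] turn 0.43 | axes after turn [  66.1 -153.4  353.9]
```

View pics/w3.png

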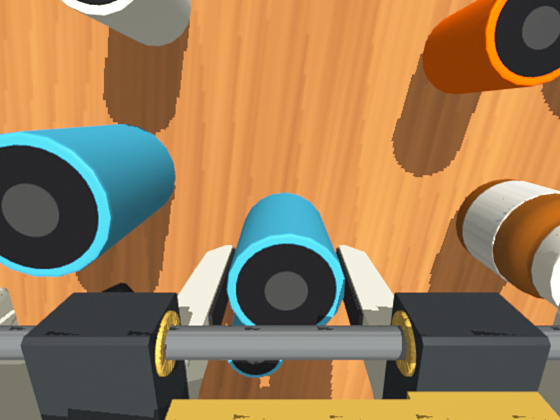

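View pics/s3c.png

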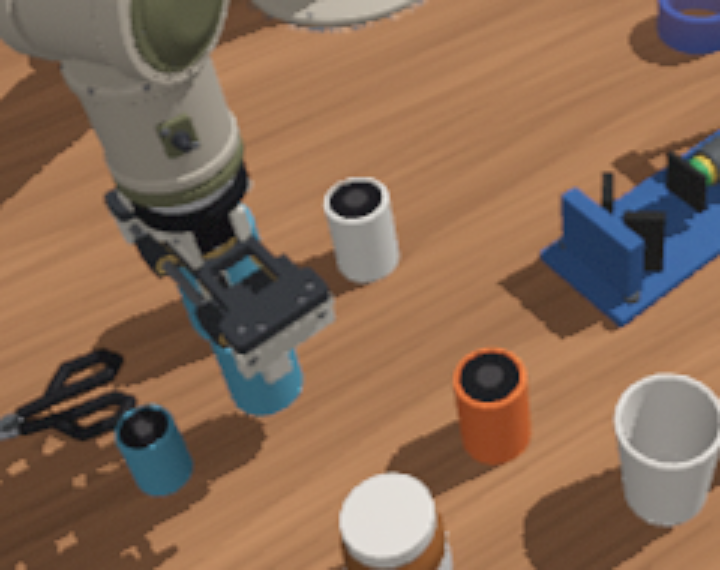

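>>> apply_moves([
  [0,-20,0,0,40],
  [0,-28,4,0,40],
  [4,-28,12,0,40],
  [6,-20,22,0,40],
  [6,0,26,0,40],
  [6,0,30,0,40],
  [6,0,30,0,40],
  [6,0,30,0,40],
  [6,0,30,0,40],
  [6,0,30,0,40],
  [6,0,30,0,40],
  [6,0,30,0,40],
  [3,0,24,0,40],
  [0,0,16,0,40],
  [0,0,8,0,40],
  [0,0,0,0,40],
])

```text
time: 8.1
tool_pos: [0.5546, 0.0164, 0.1932]
ee_rot: [[0.989, -0.005, -0.147], [0.147, 0.031, 0.989], [-0.0, -1.0, 0.031]]
wrist_force: [-0.2, 0.0, -3.0]
gripper_width: 0.601
```

```bash
python3 d.py 0.5638 0.0352 0.16 8.1
```

```text
t 8.1 pos [0.5546 0.0164 0.1932] yaw 8.43 F [-0.19  0.02 -3.01] w 55.9
now-axes [11.9 33.8 16.2] turn 0.33 | axes after turn [11.8 33.2 17.3]
```

>>> apply_moves([
  [4,8,5,0.3,40],
  [5,14,7,0,40],
  [3,10,4,0,40],
  [0,5,0,0,40],
  [0,0,0,0,40],
])

```text
time: 8.52
tool_pos: [0.5651, 0.0327, 0.1516]
ee_rot: [[0.991, -0.005, -0.137], [0.137, 0.029, 0.99], [-0.002, -1.0, 0.029]]
wrist_force: [-0.2, 0.2, -2.8]
gripper_width: 0.602
```

```bash
python3 d.py 0.5638 0.0352 0.15 8.1;  python3 - <<'E'
from h import *
s=snap('wrist','w4'); s2=snap('top','t4'); s3=snap('scene','s4')
cv2.imwrite('pics/s4c.png',cv2.resize(s3['image'][100:300,220:400],None,fx=3,fy=3)[:,:,::-1])
v,u=np.mgrid[0:420,0:560]; P=world(s,u,v,s['depth'])
m=(s['depth']>0)&(P[...,2]>.11)&(P[...,2]<.14)&(abs(P[...,0]-.563)<.06)&(abs(P[...,1]-.035)<.06)
hsv=cv2.cvtColor(s['image'],cv2.COLOR_RGB2HSV)
rim=m&(hsv[...,0]>92)&(hsv[...,0]<108)&(hsv[...,1]>100)
print(rim.sum()); q=P[rim]; zt=np.percentile(q[:,2],95); q=q[abs(q[:,2]-zt)<.004]; c,r=cv2.minEnclosingCircle(q[:,:2].astype(np.float32)); print('tube',np.round(c,4),r,zt)
o=np.array([.5492,.1372]);a=np.radians(-81.9);ex=np.array([np.cos(a),np.sin(a)]);ey=np.array([-ex[1],ex[0]])
print('tube in clamp mm',((np.array(c)-o)@ex*1000).round(1),((np.array(c)-o)@ey*1000).round(1))
X=(P[...,:2]-o)@ex*1000;Y=(P[...,:2]-o)@ey*1000
m=(s['depth']>0)&(abs(P[...,2]-.08)<.005)&(X<120)&(X>30)
if m.sum(): print('pad X',np.percentile(X[m],[1,99]))
E
```

```text
t 8.5167 pos [0.5651 0.0327 0.1516] yaw 7.85 F [-0.18  0.22 -2.82] w 56.0
now-axes [-0.9  1.7  2.6] turn -0.25 | axes after turn [-0.9  1.6  2.6]
898
tube [0.5614 0.0439] 0.025288188830018044 0.13891186547260692
tube in clamp mm 94.1 -1.0
pad X [ 58.19343038 119.56819923]
```

View pics/w4.png

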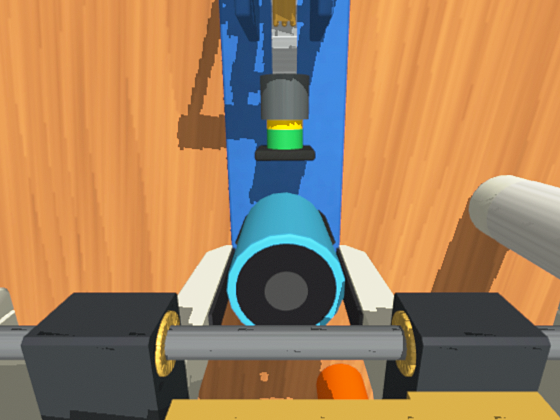

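View pics/s4c.png

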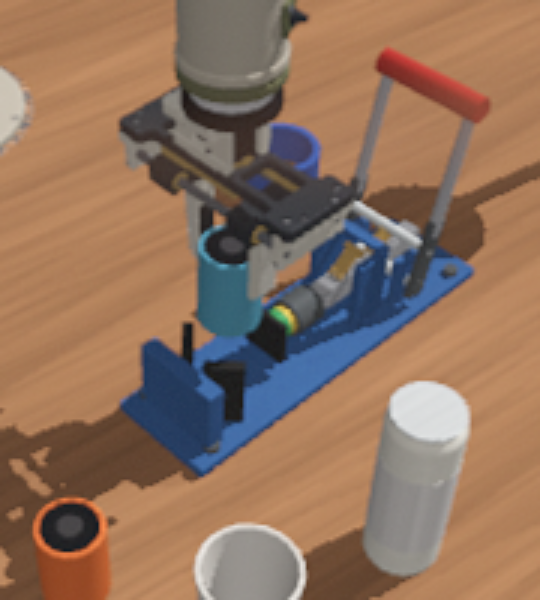

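```bash
cat > tubefit.py <<'E'
from h import *
import sys
z0,z1=float(sys.argv[1]),float(sys.argv[2])
s=load('wrist')
v,u=np.mgrid[0:420,0:560]; P=world(s,u,v,s['depth'])
m=(s['depth']>0)&(P[...,2]>z0)&(P[...,2]<z1)&(abs(P[...,0]-.563)<.05)&(abs(P[...,1]-.035)<.06)&(u>225)&(u<348)&(v>225)
hsv=cv2.cvtColor(s['image'],cv2.COLOR_RGB2HSV)
m&=((hsv[...,0]>85)&(hsv[...,0]<110)&(hsv[...,1]>80))|(s['image'].max(2)<110)
q=P[m]; zt=np.median(q[:,2]); q=q[abs(q[:,2]-zt)<.005]; c,r=cv2.minEnclosingCircle(q[:,:2].astype(np.float32)); print(m.sum(),'tube',np.round(c,4),r,zt)
A=np.c_[q[:,:2],np.ones(len(q))]; print('top slope',np.linalg.lstsq(A,q[:,2],rcond=None)[0][:2])
# circle from the rim edges along x and far edge
print('x',q[:,0].min(),q[:,0].max(),'y',q[:,1].min(),q[:,1].max())
o=np.array([.5492,.1372]);a=np.radians(-81.9);ex=np.array([np.cos(a),np.sin(a)]);ey=np.array([-ex[1],ex[0]])
print('tube in clamp mm',((np.array(c)-o)@ex*1000).round(1),((np.array(c)-o)@ey*1000).round(1))
E
python3 tubefit.py .165 .2
```

```text
10263 tube [0.5655 0.0318] 0.02960829809308052 0.18423700430991216
top slope [-0.01454542 -0.02129663]
x 0.5361345671085045 0.5936327921137454 y 0.010547214769973313 0.06040807206023228
tube in clamp mm 106.6 1.3
```

```bash
python3 d.py 0.5645 0.0372 0.11 8.1
```

```text
t 8.6667 pos [0.5656 0.0325 0.1533] yaw 7.83 F [ 0.14 -0.33 -1.86] w 56.0
now-axes [-0.5 43.5  3.6] turn -0.27 | axes after turn [-0.4 43.3  4.8]
```

>>> apply_moves([
  [0,4,4,0,40],
  [0,12,0,0,40],
  [0,14,0,0,40],
  [0,10,0,0,40],
  [0,2,0,0,40],
])

```text
time: 9.08
tool_pos: [0.5662, 0.0372, 0.1103]
ee_rot: [[0.991, 0.001, -0.135], [0.135, 0.03, 0.99], [0.005, -1.0, 0.029]]
wrist_force: [-0.7, 0.5, -2.0]
gripper_width: 0.605
```

```bash
python3 d.py 0.5645 0.0372 0.06 8.1
```

```text
t 9.0833 pos [0.5662 0.0372 0.1103] yaw 7.75 F [-0.69  0.49 -2.04] w 56.3
now-axes [-2.  50.3 -1.3] turn -0.35 | axes after turn [-1.7 50.3  0.2]
```

>>> apply_moves([
  [-1,10,0,0,40],
  [-1,12,0,0,40],
  [0,10,-1,0,40],
  [0,6,0,0,40],
  [0,3,0,0,40],
])

```text
time: 9.5
tool_pos: [0.5645, 0.0369, 0.0656]
ee_rot: [[0.991, 0.002, -0.135], [0.134, 0.03, 0.99], [0.006, -1.0, 0.029]]
wrist_force: [-0.0, 0.5, -1.8]
gripper_width: 0.598
```

```bash
python3 d.py 0.5645 0.0372 0.06 8.1; python3 - <<'E'
from h import *
s=snap('wrist','w5')
E
python3 tubefit.py .08 .12
```

```text
t 9.5 pos [0.5645 0.0369 0.0656] yaw 7.73 F [-0.04  0.49 -1.78] w 55.6
now-axes [0.  5.7 0.1] turn -0.37 | axes after turn [0.1 5.6 0.3]
11818 tube [0.5645 0.0357] 0.029664939269423485 0.09805099443939364
top slope [-0.00747572 -0.02007358]
x 0.535237012356371 0.5929672473442801 y 0.015140118119398176 0.06446157226333533
tube in clamp mm 102.6 0.8
```

View pics/w5.png

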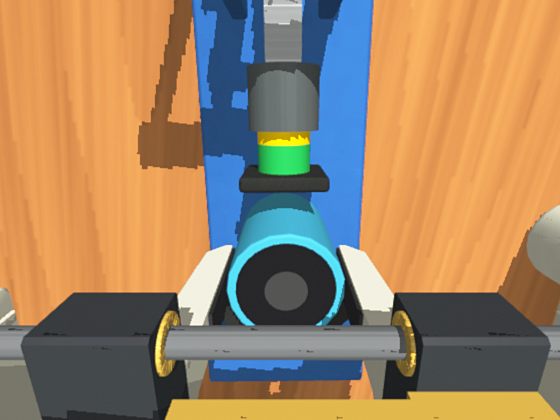

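>>> apply_moves([
  [0,3,0,0,40],
  [0,2,0,0,40],
  [0,2,0,0,40],
])

```text
time: 9.8
tool_pos: [0.5637, 0.0369, 0.0595]
ee_rot: [[0.991, 0.0, -0.134], [0.134, 0.031, 0.99], [0.005, -1.0, 0.031]]
wrist_force: [-9.7, 0.1, 43.2]
gripper_width: 0.598
```

```bash
python3 d.py 0.5645 0.0372 0.06 8.1
```

```text
t 9.8 pos [0.5637 0.0369 0.0595] yaw 7.7 F [-9.67  0.13 43.2 ] w 55.6
now-axes [ 0.8 -0.4  0.2] turn -0.4 | axes after turn [ 0.8 -0.5  0.2]
```

>>> apply_moves([
  [0,-0.6,0,0,40],
  [0,0,0,0,60],
  [0,0,0,0,70],
  [0,0,0,0,72],
  [0,0,0,0,72],
])

```text
time: 10.22
tool_pos: [0.5653, 0.037, 0.0625]
ee_rot: [[0.991, 0.005, -0.134], [0.134, 0.032, 0.99], [0.009, -0.999, 0.031]]
wrist_force: [-0.2, 0.8, -0.0]
gripper_width: 0.766
```

```bash
python3 d.py 0.5645 0.0372 0.06 8.1; python3 - <<'E'
from h import *
s=snap('wrist','w6')
E
python3 tubefit.py .08 .12
```

```text
t 10.2167 pos [0.5653 0.037  0.0625] yaw 7.69 F [-0.21  0.84 -0.02] w 71.3
now-axes [-0.8  2.5  0.3] turn -0.41 | axes after turn [-0.8  2.5  0.3]
11656 tube [0.5633 0.0372] 0.02797543630003929 0.09272980764064348
top slope [ 0.0022979  -0.02005948]
x 0.5358574781749121 0.5911924176968196 y 0.013490566743932189 0.06487381401572385
tube in clamp mm 101.0 -0.1
```

View pics/w6.png

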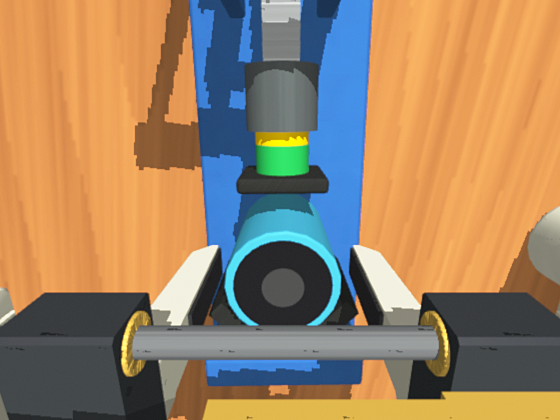

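>>> apply_moves([
  [-1,-6,0.2,0,72],
  [0,-15,0.5,0,72],
  [0,-20,0.6,0,72],
  [0,-30,1,0,72],
  [0,-30,1,0,72],
  [0,-30,1,0,72],
  [0,-30,0,0,80],
  [0,-30,0,0,90],
  [0,-20,0,0,90],
  [0,0,0,0,90],
])

```text
time: 11.1
tool_pos: [0.5605, 0.0326, 0.2844]
ee_rot: [[0.991, -0.001, -0.131], [0.131, 0.03, 0.991], [0.003, -1.0, 0.03]]
wrist_force: [0.0, -0.4, 0.6]
gripper_width: 0.958
```

```bash
python3 d.py 0.5645 0.0372 0.26 8.1; python3 - <<'E'
from h import *
s=snap('wrist','w7')
v,u=np.mgrid[0:420,0:560]; P=world(s,u,v,s['depth'])
o=np.array([.5492,.1372]);a=np.radians(-81.9);ex=np.array([np.cos(a),np.sin(a)]);ey=np.array([-ex[1],ex[0]])
X=(P[...,:2]-o)@ex*1000;Y=(P[...,:2]-o)@ey*1000;Z=P[...,2]*1000
ok=s['depth']>0
im=s['image']; hsv=cv2.cvtColor(im,cv2.COLOR_RGB2HSV)
def rep(n,m): print(n,m.sum(),'X',np.percentile(X[m],[1,50,99]).round(1),'Y',np.percentile(Y[m],[1,50,99]).round(1),'Z',np.percentile(Z[m],[5,95]).round(1))
rep('tube top',ok&(abs(Z-92)<6)&(abs(X-103)<40)&(abs(Y)<40)&(v>100))
rep('pad',ok&(abs(Z-73)<6)&(X>45)&(X<74)&(abs(Y)<30)&(im.max(2)<120))
rep('red',ok&(hsv[...,1]>140)&((hsv[...,0]<8)|(hsv[...,0]>172))&(Z>200)&(abs(Y)<80)&(X<-50))
E
```

```text
t 11.1 pos [0.5605 0.0326 0.2844] yaw 7.53 F [ 0.04 -0.39  0.65] w 89.1
now-axes [ 4.5 24.5  3.3] turn -0.57 | axes after turn [ 4.6 24.4  4. ]
tube top 1890 X [ 74.9 100.  126.3] Y [-26.   -0.3  25.3] Z [91.3 94.4]
pad 273 X [53.5 56.9 60.6] Y [-22.7  -1.   21.8] Z [71.7 74.6]Traceback (most recent call last):
  File "<stdin>", line 11, in <module>
  File "<stdin>", line 8, in rep
    return _quantile_unchecked(
        a, q, axis, out, overwrite_input, method, keepdims, weights)
    return _ureduce(a,
                    func=_quantile_ureduce_func,
    ...<5 lines>...
                    overwrite_input=overwrite_input,
                    method=method)
    r = func(a, **kwargs)
    result = _quantile(arr,
                       quantiles=q,
    ...<2 lines>...
                       out=out,
                       weights=wgt)
    slices_having_nans = np.isnan(arr[-1, ...])
                                  ~~~^^^^^^^^^
IndexError: index -1 is out of bounds for axis 0 with size 0
```

View pics/w7.png

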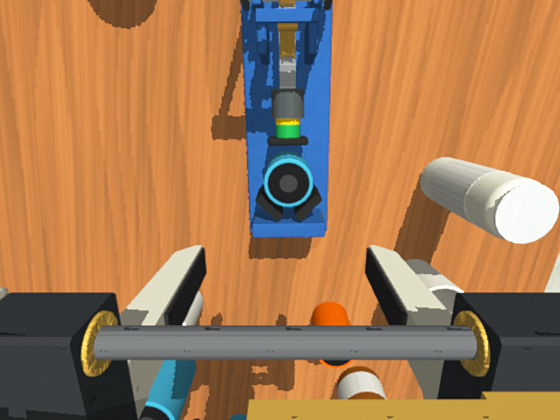

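The tube stands upright at (288,183) in front of the V blocks and the pad is at (288,141), clear of it. Now to the lever.

>>> apply_moves([
  [0,-4,0,-5,90],
  [0,-4,0,-7,90],
  [0,-4,0,-7,90],
  [0,-4,0,-7,90],
  [0,-4,0,-7,90],
  [0,-4,0,-7,90],
  [0,-4,0,-7,90],
  [0,-4,0,-7,90],
  [0,-4,0,-7,90],
  [0,-4,0,-7,90],
  [0,-4,0,-7,90],
  [0,-4,0,-7,90],
  [0,0,0,-6,90],
  [0,0,0,0,90],
])

```text
time: 12.32
tool_pos: [0.5501, 0.0334, 0.3164]
ee_rot: [[-0.142, -0.028, -0.99], [0.989, 0.028, -0.142], [0.032, -0.999, 0.024]]
wrist_force: [0.6, -0.2, -0.5]
gripper_width: 0.965
```

```bash
python3 d.py 0.530 0.2723 0.33 98.1
```

```text
t 12.3167 pos [0.5501 0.0334 0.3164] yaw 98.15 F [ 0.61 -0.21 -0.47] w 89.8
now-axes [239.6  -6.3 -13.8] turn 0.05 | axes after turn [239.3 -13.6 -13.7]
```

>>> apply_moves([
  [15,-2,-1,0,90],
  [25,-1,-2,0,90],
  [30,0,-2,0,90],
  [30,0,-2,0,90],
  [30,0,-2,0,90],
  [30,0,-2,0,90],
  [30,0,-2,0,90],
  [22,0,-1,0,90],
  [10,0,0,0,90],
  [0,0,0,0,90],
])

```text
time: 13.15
tool_pos: [0.5286, 0.2721, 0.3187]
ee_rot: [[-0.103, -0.041, -0.994], [0.994, 0.027, -0.105], [0.031, -0.999, 0.038]]
wrist_force: [-0.9, -0.1, 0.5]
gripper_width: 0.971
```

```bash
python3 d.py 0.530 0.2723 0.33 98.1;  python3 - <<'E'
from h import *
s=snap('wrist','w8'); s2=snap('scene','s8')
for s in (s,s2):
  v,u=np.mgrid[0:420,0:560]; P=world(s,u,v,s['depth'])
  o=np.array([.5492,.1372]);a=np.radians(-81.9);ex=np.array([np.cos(a),np.sin(a)]);ey=np.array([-ex[1],ex[0]])
  X=(P[...,:2]-o)@ex*1000;Y=(P[...,:2]-o)@ey*1000;Z=P[...,2]*1000
  hsv=cv2.cvtColor(s['image'],cv2.COLOR_RGB2HSV)
  m=(s['depth']>0)&(hsv[...,1]>140)&((hsv[...,0]<8)|(hsv[...,0]>172))&(Z>200)&(abs(Y)<80)&(X<-50)&(X>-180)
  if m.sum()<5: print('none'); continue
  print(m.sum(),'X',np.percentile(X[m],[1,50,99]).round(1),'Y',np.percentile(Y[m],[1,50,99]).round(1),'Z',np.percentile(Z[m],[1,50,99]).round(1))
  from scipy.optimize import least_squares
  q=np.c_[X[m],Z[m]]; r=least_squares(lambda c:np.hypot(*(q-c).T)-12,[-136,226],loss='soft_l1'); print('axis X,Z',r.x.round(1),np.sqrt(np.mean(r.fun**2)))
E
```

```text
t 13.15 pos [0.5286 0.2721 0.3187] yaw 95.94 F [-0.93 -0.13  0.48] w 90.3
now-axes [  0.4 -11.4  -1. ] turn -2.16 | axes after turn [  0.  -11.3  -1.4]
3734 X [-151.4 -139.9 -128.7] Y [-55.2  -5.3  53.3] Z [228.6 236.4 239.1]
axis X,Z [-140.3  226. ] 0.8223852997795764
355 X [-147.8 -131.8 -126.3] Y [-51.6   7.3  55.3] Z [218.7 234.3 240.5]
axis X,Z [-140.1  227. ] 1.9320628302921288
```

View pics/w8.png

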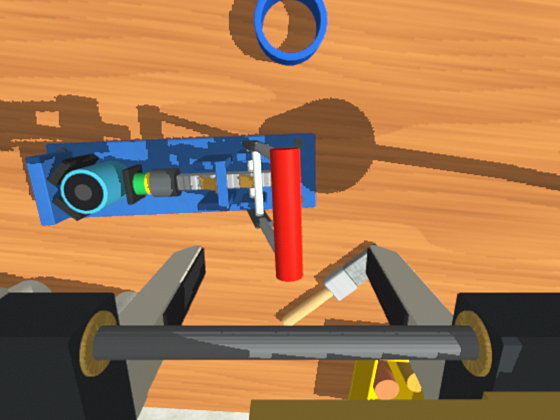

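```bash
python3 d.py 0.5286 0.2765 0.25 98.1
```

```text
t 13.25 pos [0.5293 0.2689 0.3188] yaw 95.83 F [-0.25  0.17  0.75] w 90.1
now-axes [ 5.6 68.9 -2.7] turn -2.27 | axes after turn [ 7.6 68.8 -0.4]
```

>>> apply_moves([
  [3,10,-2,-2.2,90],
  [3,17,-1,0,90],
  [0,20,0,0,90],
  [0,14,0,0,90],
  [0,7,0,0,90],
  [0,0,0,0,90],
])

```text
time: 13.75
tool_pos: [0.5321, 0.2646, 0.25]
ee_rot: [[-0.122, -0.037, -0.992], [0.992, 0.023, -0.123], [0.027, -0.999, 0.034]]
wrist_force: [0.3, 0.9, 0.2]
gripper_width: 0.966
```

```bash
python3 d.py 0.5286 0.2765 0.2073 98.1
```

```text
t 13.75 pos [0.5321 0.2646 0.25  ] yaw 97.01 F [0.33 0.87 0.15] w 89.9
now-axes [11.1 43.   0.5] turn -1.09 | axes after turn [12.3 42.7  1.8]
```

>>> apply_moves([
  [5,6,0,-1,90],
  [6,10,0,0,90],
  [3,12,0,0,90],
  [1,9,0,0,90],
  [1,4,0,0,90],
])

```text
time: 14.17
tool_pos: [0.5309, 0.2804, 0.2099]
ee_rot: [[-0.135, -0.032, -0.99], [0.99, 0.025, -0.136], [0.029, -0.999, 0.028]]
wrist_force: [-0.2, 0.6, 0.1]
gripper_width: 0.966
```

```bash
python3 d.py 0.5286 0.2765 0.2073 98.1; python3 - <<'E'
from h import *
s=snap('wrist','w9')
E
```

```text
t 14.1667 pos [0.5309 0.2804 0.2099] yaw 97.79 F [-0.23  0.56  0.14] w 89.8
now-axes [-3.7  2.6  2.7] turn -0.31 | axes after turn [-3.6  2.6  2.8]
```

View pics/w9.png

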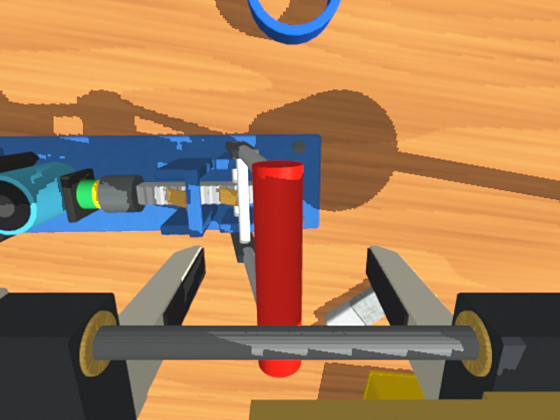

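>>> apply_moves([
  [-2,2,1,0,60],
  [0,0.5,0,0,40],
  [0,0,0,0,20],
  [0,0,0,0,15],
  [0,0,0,0,15],
  [0,0,0,0,15],
  [0,0,0,0,15],
])

```text
time: 14.8
tool_pos: [0.5306, 0.2786, 0.2082]
ee_rot: [[-0.136, -0.031, -0.99], [0.99, 0.026, -0.136], [0.03, -0.999, 0.027]]
wrist_force: [0.1, -0.3, -0.6]
gripper_width: 0.52
```

```bash
cat > lev.py <<'E'
# lever state from TCP pose: grip angle, tangential force, lever estimate
from h import *
import sys
def lev(st=None):
    st=st or get_state(); R=np.array(st['ee_rot']); p=np.array(st['tool_pos'])-0.019*R[:,1]
    o=np.array([.5492,.1372]);a=np.radians(-81.9);ex=np.array([np.cos(a),np.sin(a)]);ey=np.array([-ex[1],ex[0]])
    X=(p[:2]-o)@ex*1000;Y=(p[:2]-o)@ey*1000;Z=p[2]*1000
    th=np.arctan2(X+100,Z-40); r=np.hypot(X+100,Z-40)
    F=np.array(st['wrist_force']); Fx=-(F[:2]@ex); Fz=-F[2]  # force of tool on handle
    Ft=Fx*np.cos(th)-Fz*np.sin(th)
    kink=0.0095*Ft
    print('t %.2f X %.1f Y %.1f Z %.1f r %.1f th %.4f Ft(on handle) %.2f Fz %.2f kink %.4f lever~ %.4f w %.1f'%(st['time'],X,Y,Z,r,th,Ft,Fz,kink,th-kink,st['gripper_width']*93), 'F',F.round(1))
    return X,Y,Z,th,ex,ey,o,R,p
X,Y,Z,th,ex,ey,o,R,p=lev()
for t in [float(a) for a in sys.argv[1:]]:
    g=np.array([*(o+ex*(-100+190*np.sin(t))/1000+ey*0),(40+190*np.cos(t))/1000]); 
    print('to th',t,'shift tool axes',(R.T@(g-p)*1000).round(1))
E
python3 lev.py -0.25 -0.28
```

```text
t 14.80 X -142.1 Y 2.0 Z 227.2 r 191.9 th -0.2210 Ft(on handle) -0.18 Fz 0.56 kink -0.0017 lever~ -0.2193 w 48.4 F [ 0.1 -0.3 -0.6]
to th -0.25 shift tool axes [4.8 3.3 1.9]
to th -0.28 shift tool axes [10.3  5.   1.9]
```

>>> apply_moves([
  [0,1,0,0,15],
  [0,0,0,0,15],
  [0,0,0,0,15],
  [0,0,0,0,15],
  [0,0,0,0,15],
  [0,0,0,0,15],
])

```text
time: 15.3
tool_pos: [0.5307, 0.2785, 0.2075]
ee_rot: [[-0.136, -0.03, -0.99], [0.99, 0.026, -0.136], [0.03, -0.999, 0.026]]
wrist_force: [0.1, 0.2, -0.7]
gripper_width: 0.252
```

```bash
python3 lev.py -0.25 -0.28
```

```text
t 15.30 X -142.0 Y 2.1 Z 226.5 r 191.2 th -0.2213 Ft(on handle) 0.29 Fz 0.65 kink 0.0027 lever~ -0.2241 w 23.4 F [ 0.1  0.2 -0.7]
to th -0.25 shift tool axes [5.  2.6 2.1]
to th -0.28 shift tool axes [10.4  4.3  2.1]
```

```bash
sed -i 's/+ey\*0),(40+190\*np.cos(t))\/1000\])/+ey*0.0021),(40+RR*np.cos(t))\/1000])/; s/-100+190\*np.sin/-100+RR*np.sin/' lev.py; sed -i 's/^X,Y,Z,th,ex/RR=191.2\nX,Y,Z,th,ex/' lev.py; python3 lev.py -0.25 -0.27
```

```text
t 15.30 X -142.0 Y 2.1 Z 226.5 r 191.2 th -0.2213 Ft(on handle) 0.29 Fz 0.65 kink 0.0027 lever~ -0.2241 w 23.4 F [ 0.1  0.2 -0.7]
to th -0.25 shift tool axes [5.3 1.4 0. ]
to th -0.27 shift tool axes [9.  2.5 0. ]
```

>>> apply_moves([
  [3,0.8,0,0,15],
  [3,0.8,0,0,15],
  [1,0.2,0,0,15],
])

```text
time: 15.55
tool_pos: [0.53, 0.2842, 0.206]
ee_rot: [[-0.135, -0.03, -0.99], [0.99, 0.024, -0.136], [0.028, -0.999, 0.027]]
wrist_force: [0.5, -2.2, 1.9]
gripper_width: 0.25
```

```bash
python3 lev.py -0.25 -0.27 -0.29
```

```text
t 15.55 X -147.7 Y 2.2 Z 225.0 r 191.1 th -0.2524 Ft(on handle) -2.67 Fz -1.90 kink -0.0254 lever~ -0.2271 w 23.2 F [ 0.5 -2.2  1.9]
to th -0.25 shift tool axes [-0.4 -0.3  0.1]
to th -0.27 shift tool axes [3.3 0.8 0.1]
to th -0.29 shift tool axes [6.9 2.  0.1]
```

>>> apply_moves([
  [2,0.5,0,0,15],
  [2,0.5,0,0,15],
  [0,0,0,0,15],
])

```text
time: 15.8
tool_pos: [0.5296, 0.2871, 0.205]
ee_rot: [[-0.135, -0.03, -0.99], [0.991, 0.021, -0.136], [0.025, -0.999, 0.027]]
wrist_force: [-0.0, -3.8, 5.3]
gripper_width: 0.25
```

```bash
python3 lev.py -0.29 -0.1 0
```

```text
t 15.80 X -150.7 Y 2.2 Z 224.0 r 190.9 th -0.2687 Ft(on handle) -5.05 Fz -5.27 kink -0.0480 lever~ -0.2208 w 23.3 F [-0.  -3.8  5.3]
to th -0.29 shift tool axes [4.  0.9 0.1]
to th -0.1 shift tool axes [-31.4  -7.    0.1]
to th 0.0 shift tool axes [-50.5  -8.5   0. ]
```

>>> apply_moves([
  [-4,-1.4,0,0,15],
  [-5,-1.4,0,0,15],
  [-5,-1.2,0,0,15],
  [-5,-1.0,0,0,15],
  [-5,-0.9,0,0,15],
  [-4,-0.6,0,0,15],
])

```text
time: 16.3
tool_pos: [0.5327, 0.2644, 0.2109]
ee_rot: [[-0.138, -0.03, -0.99], [0.99, 0.03, -0.139], [0.034, -0.999, 0.026]]
wrist_force: [-1.0, 4.6, 0.8]
gripper_width: 0.249
```

```bash
python3 lev.py -0.05 0 0.05 0.1
```

```text
t 16.30 X -127.6 Y 2.1 Z 229.9 r 191.8 th -0.1442 Ft(on handle) 4.50 Fz -0.84 kink 0.0427 lever~ -0.1869 w 23.2 F [-1.   4.6  0.8]
to th -0.05 shift tool axes [-18.   -1.7   0. ]
to th 0.0 shift tool axes [-27.5  -2.3  -0. ]
to th 0.05 shift tool axes [-37.1  -2.4  -0. ]
to th 0.1 shift tool axes [-46.6  -2.   -0.1]
```

```bash
sed -i 's/X+100/X+95/g; s/-100+RR/-95+RR/; s/RR=191.2/RR=192.6/' lev.py; python3 lev.py -0.1 0 0.05 0.1 0.15
```

```text
t 16.30 X -127.6 Y 2.1 Z 229.9 r 192.6 th -0.1699 Ft(on handle) 4.46 Fz -0.84 kink 0.0423 lever~ -0.2122 w 23.2 F [-1.   4.6  0.8]
to th -0.1 shift tool axes [-13.3  -2.2   0. ]
to th 0.0 shift tool axes [-32.5  -3.9   0. ]
to th 0.05 shift tool axes [-42.1  -4.   -0. ]
to th 0.1 shift tool axes [-51.7  -3.6  -0. ]
to th 0.15 shift tool axes [-61.3  -2.7  -0.1]
```

>>> apply_moves([
  [-6,-1.1,0,0,15],
  [-7,-1.1,0,0,15],
  [-7,-0.9,0,0,15],
  [-7,-0.5,0,0,15],
  [-7,-0.3,0,0,15],
  [-6,0,0,0,15],
])

```text
time: 16.8
tool_pos: [0.5387, 0.2229, 0.2149]
ee_rot: [[-0.139, -0.029, -0.99], [0.99, 0.034, -0.14], [0.038, -0.999, 0.024]]
wrist_force: [-0.3, 3.3, 0.8]
gripper_width: 0.251
```

```bash
python3 lev.py 0.1 0.13 0.15
```

```text
t 16.80 X -85.6 Y 2.2 Z 233.9 r 194.1 th 0.0486 Ft(on handle) 3.34 Fz -0.82 kink 0.0317 lever~ 0.0169 w 23.3 F [-0.3  3.3  0.8]
to th 0.1 shift tool axes [-9.9  1.9 -0. ]
to th 0.13 shift tool axes [-15.6   2.3  -0. ]
to th 0.15 shift tool axes [-19.5   2.7  -0. ]
```

```bash
cat > bar.py <<'E'
from h import *
import sys
from scipy.optimize import least_squares
o=np.array([.5492,.1372]);a=np.radians(-81.9);ex=np.array([np.cos(a),np.sin(a)]);ey=np.array([-ex[1],ex[0]])
for c in ('wrist','scene','top'):
  s=snap(c,sys.argv[1]+'_'+c)
  v,u=np.mgrid[0:420,0:560]; P=world(s,u,v,s['depth'])
  X=(P[...,:2]-o)@ex*1000;Y=(P[...,:2]-o)@ey*1000;Z=P[...,2]*1000
  hsv=cv2.cvtColor(s['image'],cv2.COLOR_RGB2HSV)
  m=(s['depth']>0)&(hsv[...,1]>140)&((hsv[...,0]<8)|(hsv[...,0]>172))&(Z>200)&(abs(Y)<80)&(X<-40)&(X>-180)
  if m.sum()<15: print(c,'none'); continue
  q=np.c_[X[m],Z[m]]; r=least_squares(lambda p:np.hypot(*(q-p).T)-12,[X[m].mean(),222],loss='soft_l1'); print(c,m.sum(),'axis X,Z',r.x.round(1),np.sqrt(np.mean(r.fun**2)).round(2))
  g=(s['depth']>0)&(abs(Y)<14)&(X>0)&(X<110)
  gr=g&(hsv[...,0]>45)&(hsv[...,0]<85)&(hsv[...,1]>120); ye=g&(hsv[...,0]>20)&(hsv[...,0]<34)&(hsv[...,1]>140)
  for n,k in (('green',gr),('yellow',ye)):
    if k.sum()>4: print('  ',n,k.sum(),np.percentile(X[k],[2,98]).round(1))
E
python3 bar.py b1
```

```text
wrist 8218 axis X,Z [-85.4 229.9] 4.96
   green 403 [48.9 63. ]
   yellow 134 [42.9 48.3]
scene 189 axis X,Z [-83.8 230.8] 2.39
   green 15 [48.9 58.2]
   yellow 19 [41.6 47.7]
top none
```

View pics/b1_wrist.png

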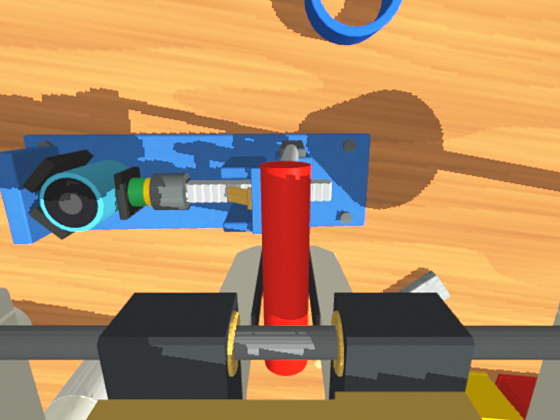

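View pics/b1_scene.png

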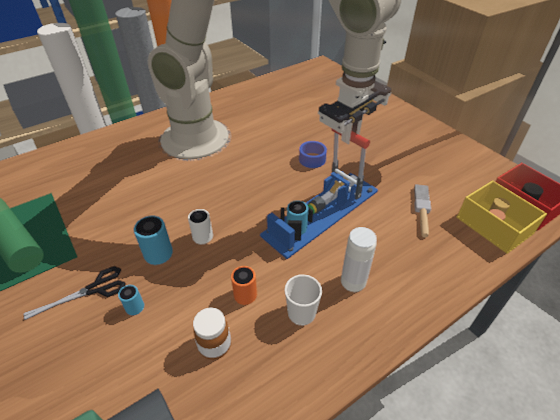

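>>> apply_moves([
  [-4,1,0,0,15],
  [-4,1,0,0,15],
  [-3,0.7,0,0,15],
])

```text
time: 17.2
tool_pos: [0.5401, 0.2135, 0.2135]
ee_rot: [[-0.14, -0.029, -0.99], [0.989, 0.036, -0.141], [0.039, -0.999, 0.024]]
wrist_force: [-2.2, 5.4, 2.6]
gripper_width: 0.25
```

```bash
python3 lev.py 0.13 0.15
```

```text
t 17.20 X -76.0 Y 2.2 Z 232.5 r 193.5 th 0.0983 Ft(on handle) 5.92 Fz -2.61 kink 0.0562 lever~ 0.0420 w 23.2 F [-2.2  5.4  2.6]
to th 0.13 shift tool axes [-6.   1.3  0.1]
to th 0.15 shift tool axes [-9.9  1.7  0. ]
```

>>> apply_moves([
  [-3,0.6,0,0,15],
  [-2,0.4,0,0,15],
  [0,0,0,0,15],
])

```text
time: 17.45
tool_pos: [0.5403, 0.2117, 0.2134]
ee_rot: [[-0.142, -0.029, -0.989], [0.989, 0.04, -0.143], [0.043, -0.999, 0.023]]
wrist_force: [-1.8, 5.0, 1.3]
gripper_width: 0.248
```

```bash
python3 lev.py 0.13 0.15
```

```text
t 17.45 X -74.2 Y 2.1 Z 232.3 r 193.5 th 0.1075 Ft(on handle) 5.33 Fz -1.28 kink 0.0507 lever~ 0.0568 w 23.1 F [-1.8  5.   1.3]
to th 0.13 shift tool axes [-4.3  1.2 -0. ]
to th 0.15 shift tool axes [-8.1  1.6 -0. ]
```

>>> apply_moves([
  [-4,0.6,0,0,15],
  [-4,0.5,0,0,15],
  [-2,0.2,0,0,15],
])

```text
time: 17.7
tool_pos: [0.5409, 0.2078, 0.2128]
ee_rot: [[-0.147, -0.029, -0.989], [0.988, 0.046, -0.148], [0.049, -0.999, 0.022]]
wrist_force: [-1.7, 9.2, 1.5]
gripper_width: 0.25
```

```bash
python3 lev.py 0.15 0.17
```

```text
t 17.70 X -70.1 Y 2.2 Z 231.8 r 193.4 th 0.1289 Ft(on handle) 9.45 Fz -1.52 kink 0.0898 lever~ 0.0391 w 23.2 F [-1.7  9.2  1.5]
to th 0.15 shift tool axes [-4.   1.2  0.1]
to th 0.17 shift tool axes [-7.8  1.6  0.1]
```

```bash
python3 bar.py b2; python3 lev.py
```

```text
wrist 8302 axis X,Z [-68.7 249.3] 5.19
   green 412 [50.4 64.5]
   yellow 149 [44.4 49.9]
scene 177 axis X,Z [-70.2 229.3] 2.5
   green 15 [49.7 58.4]
   yellow 18 [41.1 48.7]
top none
t 17.85 X -70.4 Y 2.2 Z 231.8 r 193.4 th 0.1277 Ft(on handle) 8.15 Fz -4.10 kink 0.0775 lever~ 0.0503 w 23.4 F [-2.7  7.4  4.1]
```

```bash
cat > bands.py <<'E'
from h import *
import sys
# measure bands from a picture: needs npz, so just take new one from wrist
o=np.array([.5492,.1372]);a=np.radians(-81.9);ex=np.array([np.cos(a),np.sin(a)]);ey=np.array([-ex[1],ex[0]])
def bands(s):
  v,u=np.mgrid[0:420,0:560]; P=world(s,u,v,s['depth'])
  X=(P[...,:2]-o)@ex*1000;Y=(P[...,:2]-o)@ey*1000;Z=P[...,2]*1000
  hsv=cv2.cvtColor(s['image'],cv2.COLOR_RGB2HSV)
  g=(s['depth']>0)&(abs(Y)<18)&(X>0)&(X<110)&(Z<90)
  gr=g&(hsv[...,0]>45)&(hsv[...,0]<85)&(hsv[...,1]>120); ye=g&(hsv[...,0]>20)&(hsv[...,0]<34)&(hsv[...,1]>140)
  for n,k in (('green',gr),('yellow',ye)):
    print('  ',n,k.sum(),np.percentile(X[k],[2,98]).round(1) if k.sum()>4 else '')
  t=(s['depth']>0)&(abs(Z-92)<5)&(abs(Y)<40)&(X>65)&(X<150)
  if t.sum()>50: print('   tube top X',np.percentile(X[t],[1,99]).round(1),'Y',np.percentile(Y[t],[1,99]).round(1))
if __name__=='__main__':
  s=snap('wrist',sys.argv[1] if len(sys.argv)>1 else None); bands(s)
E
python3 - <<'E'
from h import *
import bands
# w7/w8 png color only: use green/yellow pixel rays on z=~ top of plunger plane
for n in ['w8','b1_wrist','b2_wrist']:
    im=cv2.imread('pics/%s.png'%n)[:,:,::-1]; hsv=cv2.cvtColor(im,cv2.COLOR_RGB2HSV)
    for nm,lo,hi in (('g',45,85),('y',20,34)):
        k=(hsv[...,0]>lo)&(hsv[...,0]<hi)&(hsv[...,1]>120); k[:130]=0;k[240:]=0
        v,u=np.nonzero(k); print(n,nm,len(u),np.percentile(u,[2,98]),np.percentile(v,[2,98]))
E
```

```text
w8 g 260 [133. 145.] [173. 194.]
w8 y 88 [144.  206.6] [173. 193.]
b1_wrist g 443 [128. 144.] [178. 205.]
b1_wrist y 146 [143. 150.] [178. 204.]
b2_wrist g 451 [138. 154.] [177. 205.]
b2_wrist y 165 [154. 161.] [177. 204.]
```

```bash
sed -i 's/X+95/X+97.5/g; s/-95+RR/-97.5+RR/; s/RR=192.6/RR=191.5/' lev.py; python3 lev.py 0 -0.1 -0.2 -0.25 -0.28
```

```text
t 17.85 X -70.4 Y 2.2 Z 231.8 r 193.7 th 0.1405 Ft(on handle) 8.19 Fz -4.10 kink 0.0778 lever~ 0.0627 w 23.4 F [-2.7  7.4  4.1]
to th 0.0 shift tool axes [27.1  1.7 -0.1]
to th -0.1 shift tool axes [46.1  3.6 -0.3]
to th -0.2 shift tool axes [64.9  7.3 -0.5]
to th -0.25 shift tool axes [74.1  9.9 -0.6]
to th -0.28 shift tool axes [79.6 11.7 -0.7]
```

>>> apply_moves([
  [6,0.4,0,0,15],
  [8,0.5,0,0,15],
  [8,0.5,0,0,15],
  [8,0.7,0,0,15],
  [8,0.8,0,0,15],
  [8,1.0,0,0,15],
  [8,1.4,0,0,15],
  [8,1.7,0,0,15],
  [6,1.5,0,0,15],
])

```text
time: 18.6
tool_pos: [0.5331, 0.2637, 0.2102]
ee_rot: [[-0.143, -0.026, -0.989], [0.989, 0.027, -0.144], [0.03, -0.999, 0.022]]
wrist_force: [-1.9, -2.6, 9.6]
gripper_width: 0.249
```

```bash
python3 lev.py -0.25 -0.28
```

```text
t 18.60 X -127.0 Y 2.3 Z 229.2 r 191.5 th -0.1546 Ft(on handle) -3.78 Fz -9.59 kink -0.0359 lever~ -0.1187 w 23.2 F [-1.9 -2.6  9.6]
to th -0.25 shift tool axes [17.8  4.2  0.1]
to th -0.28 shift tool axes [23.3  5.9  0. ]
```

>>> apply_moves([
  [6,0.8,0,0,15],
  [6,1.0,0,0,15],
  [6,1.2,0,0,15],
  [4,1,0,0,15],
])

```text
time: 18.93
tool_pos: [0.5305, 0.2822, 0.206]
ee_rot: [[-0.143, -0.026, -0.989], [0.99, 0.019, -0.143], [0.022, -0.999, 0.023]]
wrist_force: [0.9, -2.2, 3.5]
gripper_width: 0.251
```

```bash
python3 lev.py -0.25 -0.28
```

```text
t 18.93 X -145.7 Y 2.3 Z 225.0 r 191.2 th -0.2551 Ft(on handle) -3.06 Fz -3.47 kink -0.0290 lever~ -0.2260 w 23.3 F [ 0.9 -2.2  3.5]
to th -0.25 shift tool axes [-0.8 -0.6  0.2]
to th -0.28 shift tool axes [4.7 1.1 0.2]
```

>>> apply_moves([
  [4,0.7,0,0,15],
  [3,0.6,0,0,15],
  [2,0.3,0,0,15],
])

```text
time: 19.18
tool_pos: [0.5293, 0.2905, 0.2039]
ee_rot: [[-0.142, -0.026, -0.99], [0.99, 0.016, -0.142], [0.019, -1.0, 0.024]]
wrist_force: [0.8, -6.2, 2.6]
gripper_width: 0.247
```

```bash
python3 lev.py 0 .1 .15; python3 bands.py bd3
```

```text
t 19.18 X -154.2 Y 2.4 Z 222.9 r 191.5 th -0.3004 Ft(on handle) -6.79 Fz -2.65 kink -0.0645 lever~ -0.2359 w 23.0 F [ 0.8 -6.2  2.6]
to th 0.0 shift tool axes [-56.5  -9.7   0.6]
to th 0.1 shift tool axes [-75.6  -9.1   0.6]
to th 0.15 shift tool axes [-85.1  -8.1   0.6]
   green 483 [50.3 65. ]
   yellow 114 [45.4 50.2]
   tube top X [73.4 96.4] Y [-23.8  24.7]
```

View pics/bd3.png

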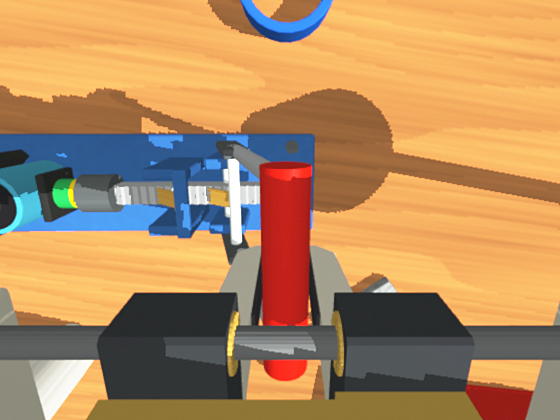

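```bash
cat > sc.py <<'E'
from h import *
import sys
def meas(im):
    hsv=cv2.cvtColor(im,cv2.COLOR_RGB2HSV); out=[]
    for lo,hi in ((45,85),(20,34)):
        k=(hsv[...,0]>lo)&(hsv[...,0]<hi)&(hsv[...,1]>110); k[:190]=0;k[225:]=0;k[:,:290]=0;k[:,345:]=0
        v,u=np.nonzero(k); out.append((len(u),u.mean().round(1) if len(u) else 0,v.mean().round(1) if len(u) else 0))
    return out
if __name__=='__main__':
    s=snap('scene',sys.argv[1]); print(meas(s['image']))
    o=np.array([.5492,.1372]);a=np.radians(-81.9);ex=np.array([np.cos(a),np.sin(a)])
    for d in (0,8,16,24,32,40): print(d,proj(s,[*(o+ex*d/1000),.07]).round(1))
    for n in sys.argv[2:]: print(n,meas(cv2.imread('pics/%s.png'%n)[:,:,::-1]))
    cv2.imwrite('pics/%s_c.png'%sys.argv[1],cv2.resize(s['image'][140:260,255:385],None,fx=5,fy=5,interpolation=cv2.INTER_CUBIC)[:,:,::-1])
E
python3 sc.py s9 scene0 s3 s4 s8 b1_scene b2_scene
```

```text
[(17, np.float64(310.4), np.float64(207.8)), (24, np.float64(313.0), np.float64(206.8))]
0 [322.8 195.2]
8 [320.8 196.6]
16 [318.8 198. ]
24 [316.8 199.3]
32 [314.8 200.7]
40 [312.7 202.1]
scene0 [(17, np.float64(313.2), np.float64(206.1)), (23, np.float64(316.0), np.float64(204.8))]
s3 [(21, np.float64(313.3), np.float64(206.2)), (22, np.float64(316.2), np.float64(205.0))]
s4 [(19, np.float64(313.1), np.float64(206.2)), (22, np.float64(315.9), np.float64(204.8))]
s8 [(20, np.float64(313.4), np.float64(206.6)), (23, np.float64(316.0), np.float64(204.8))]
b1_scene [(20, np.float64(311.0), np.float64(207.8)), (25, np.float64(313.6), np.float64(206.9))]
b2_scene [(18, np.float64(310.8), np.float64(207.9)), (27, np.float64(313.1), np.float64(207.0))]
```

```bash
python3 - <<'E'
import cv2,numpy as np
f=lambda n:cv2.resize(cv2.imread('pics/%s.png'%n)[170:245,280:360],None,fx=5,fy=5,interpolation=cv2.INTER_CUBIC)
cv2.imwrite('pics/cmp1.png',np.hstack([f('scene0'),f('s9')]))
E
```

```text
(no output)
```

View pics/cmp1.png

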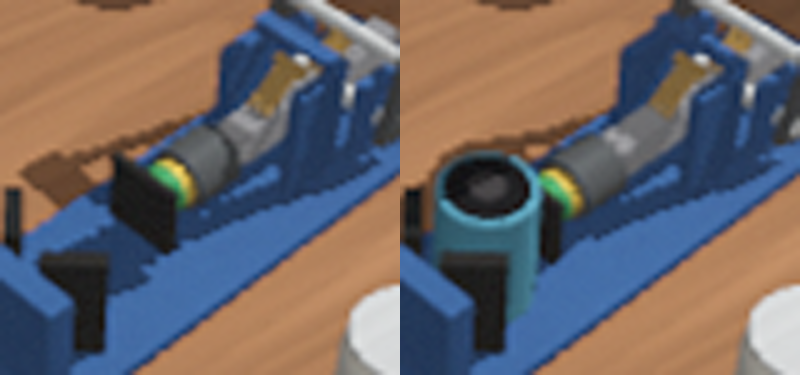

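>>> apply_moves([
  [-6,-1.4,0,0,15],
  [-8,-1.8,0,0,15],
  [-8,-1.6,0,0,15],
  [-8,-1.3,0,0,15],
  [-8,-1.0,0,0,15],
  [-8,-0.8,0,0,15],
  [-8,-0.5,0,0,15],
  [-8,-0.3,0,0,15],
  [-8,0,0,0,15],
  [-8,0.2,0,0,15],
])

```text
time: 20.12
tool_pos: [0.539, 0.2238, 0.2148]
ee_rot: [[-0.149, -0.024, -0.989], [0.988, 0.04, -0.15], [0.044, -0.999, 0.018]]
wrist_force: [-0.9, 4.0, 3.0]
gripper_width: 0.252
```

```bash
python3 lev.py .1 .15
```

```text
t 20.12 X -86.3 Y 2.5 Z 233.8 r 194.1 th 0.0576 Ft(on handle) 4.22 Fz -3.02 kink 0.0401 lever~ 0.0175 w 23.4 F [-0.9  4.   3. ]
to th 0.1 shift tool axes [-8.1  2.9  0.4]
to th 0.15 shift tool axes [-17.6   3.7   0.4]
```

>>> apply_moves([
  [-6,0.5,0,0,15],
  [-6,0.5,0,0,15],
  [-4,0.4,0,0,15],
])

```text
time: 20.37
tool_pos: [0.5411, 0.2088, 0.214]
ee_rot: [[-0.149, -0.024, -0.989], [0.988, 0.046, -0.15], [0.049, -0.999, 0.017]]
wrist_force: [-2.6, 7.8, 3.3]
gripper_width: 0.249
```

```bash
python3 lev.py .15 .17
```

```text
t 20.37 X -71.0 Y 2.4 Z 233.0 r 194.8 th 0.1363 Ft(on handle) 8.47 Fz -3.28 kink 0.0805 lever~ 0.0558 w 23.2 F [-2.6  7.8  3.3]
to th 0.15 shift tool axes [-2.3  3.5  0.3]
to th 0.17 shift tool axes [-6.1  3.9  0.3]
```

>>> apply_moves([
  [-3,1,0,0,15],
  [-3,0.8,0,0,15],
])

```text
time: 20.53
tool_pos: [0.5417, 0.2056, 0.2133]
ee_rot: [[-0.15, -0.023, -0.988], [0.987, 0.052, -0.151], [0.055, -0.998, 0.015]]
wrist_force: [-3.8, 8.2, 7.8]
gripper_width: 0.253
```

```bash
python3 lev.py .15 .17; python3 sc.py s10; python3 bands.py bd4
```

```text
t 20.53 X -67.7 Y 2.5 Z 232.2 r 194.5 th 0.1537 Ft(on handle) 9.68 Fz -7.75 kink 0.0920 lever~ 0.0617 w 23.5 F [-3.8  8.2  7.8]
to th 0.15 shift tool axes [1.  2.9 0.4]
to th 0.17 shift tool axes [-2.8  3.3  0.4]
[(17, np.float64(308.9), np.float64(209.4)), (26, np.float64(311.3), np.float64(208.4))]
0 [322.8 195.2]
8 [320.8 196.6]
16 [318.8 198. ]
24 [316.8 199.3]
32 [314.8 200.7]
40 [312.7 202.1]
   green 457 [58.4 72.5]
   yellow 154 [51.8 57.3]
   tube top X [ 81.  133.4] Y [-27.4  24.4]
```

View pics/s10_c.png

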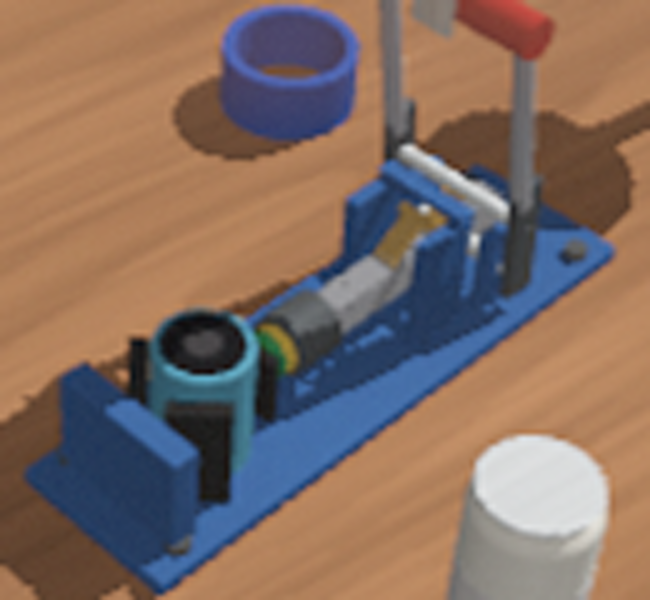

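View pics/bd4.png

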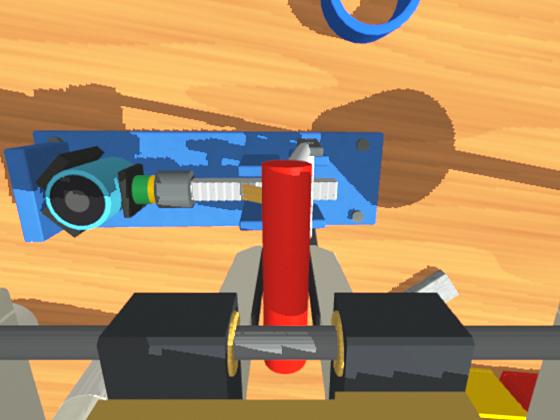

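```bash
python3 lev.py 0 -0.1 -.2 -.25 -.29
```

```text
t 20.63 X -67.7 Y 2.5 Z 232.3 r 194.6 th 0.1537 Ft(on handle) 10.01 Fz -8.08 kink 0.0951 lever~ 0.0585 w 23.8 F [-3.4  8.5  8.1]
to th 0.0 shift tool axes [29.7  2.4  0.1]
to th -0.1 shift tool axes [48.7  4.4 -0.1]
to th -0.2 shift tool axes [67.5  8.3 -0.3]
to th -0.25 shift tool axes [76.7 10.9 -0.4]
to th -0.29 shift tool axes [83.9 13.4 -0.5]
```

>>> apply_moves([
  [6,0,0,0,15],
  [8,0.2,0,0,15],
  [8,0.3,0,0,15],
  [8,0.6,0,0,15],
  [8,0.8,0,0,15],
  [8,0.9,0,0,15],
  [8,1.2,0,0,15],
  [8,1.5,0,0,15],
  [8,1.6,0,0,15],
  [8,1.6,0,0,15],
  [7,1.5,0,0,15],
  [5,1.0,0,0,15],
])

```text
time: 21.63
tool_pos: [0.5307, 0.2827, 0.2067]
ee_rot: [[-0.14, -0.021, -0.99], [0.989, 0.034, -0.141], [0.037, -0.999, 0.016]]
wrist_force: [1.2, -2.5, 0.9]
gripper_width: 0.25
```

```bash
python3 lev.py -.29
```

```text
t 21.63 X -146.0 Y 2.5 Z 225.7 r 192.0 th -0.2554 Ft(on handle) -2.78 Fz -0.88 kink -0.0264 lever~ -0.2290 w 23.3 F [ 1.2 -2.5  0.9]
to th -0.29 shift tool axes [6.2 2.5 0.4]
```

>>> apply_moves([
  [4,0.9,0,0,15],
  [4,0.8,0,0,15],
  [2,0.3,0,0,15],
])

```text
time: 21.88
tool_pos: [0.5296, 0.292, 0.2042]
ee_rot: [[-0.14, -0.021, -0.99], [0.99, 0.031, -0.14], [0.034, -0.999, 0.016]]
wrist_force: [-0.0, -5.5, 5.0]
gripper_width: 0.251
```

```bash
python3 lev.py -.29 0 .15
```

```text
t 21.88 X -155.4 Y 2.7 Z 223.2 r 192.1 th -0.3060 Ft(on handle) -6.67 Fz -4.99 kink -0.0633 lever~ -0.2427 w 23.3 F [-0.  -5.5  5. ]
to th -0.29 shift tool axes [-3.1 -0.4  0.6]
to th 0.0 shift tool axes [-57.5 -10.3   0.7]
to th 0.15 shift tool axes [-86.2  -9.1   0.7]
```

>>> apply_moves([
  [-6,-1.4,0,0,15],
  [-8,-1.9,0,0,15],
  [-8,-1.7,0,0,15],
  [-8,-1.4,0,0,15],
  [-8,-1.0,0,0,15],
  [-8,-0.7,0,0,15],
  [-8,-0.4,0,0,15],
  [-8,-0.2,0,0,15],
  [-8,0.2,0,0,15],
  [-8,0.4,0,0,15],
  [-6,0.6,0,0,15],
  [-4,0.6,0,0,15],
])

```text
time: 22.88
tool_pos: [0.5396, 0.2235, 0.215]
ee_rot: [[-0.15, -0.018, -0.989], [0.986, 0.067, -0.151], [0.069, -0.998, 0.008]]
wrist_force: [-2.5, 7.2, 3.5]
gripper_width: 0.247
```

```bash
python3 lev.py .1 .15 .17; python3 sc.py s11|head -1;python3 bands.py bd5
```

```text
t 22.88 X -85.5 Y 2.9 Z 233.9 r 194.3 th 0.0620 Ft(on handle) 7.67 Fz -3.48 kink 0.0728 lever~ -0.0108 w 23.0 F [-2.5  7.2  3.5]
to th 0.1 shift tool axes [-7.3  2.9  0.8]
to th 0.15 shift tool axes [-16.8   3.4   0.9]
to th 0.17 shift tool axes [-20.7   3.8   0.9]
[(20, np.float64(308.4), np.float64(209.8)), (15, np.float64(310.3), np.float64(208.7))]
   green 464 [60.4 74.4]
   yellow 76 [56.8 59.9]
   tube top X [ 82.8 135.2] Y [-27.3  24.5]
```

>>> apply_moves([
  [-6,0.6,0,0,15],
  [-6,0.6,0,0,15],
  [-6,0.6,0,0,15],
  [-4,0.4,0,0,15],
])

```text
time: 23.32
tool_pos: [0.5416, 0.2099, 0.2142]
ee_rot: [[-0.154, -0.018, -0.988], [0.985, 0.08, -0.155], [0.082, -0.997, 0.005]]
wrist_force: [-1.5, 8.7, 0.8]
gripper_width: 0.25
```

```bash
python3 lev.py .15 .17 .19; python3 bands.py bd6
```

```text
t 23.32 X -71.5 Y 2.8 Z 233.1 r 194.9 th 0.1336 Ft(on handle) 8.83 Fz -0.83 kink 0.0839 lever~ 0.0498 w 23.3 F [-1.5  8.7  0.8]
to th 0.15 shift tool axes [-2.9  3.6  0.7]
to th 0.17 shift tool axes [-6.8  3.9  0.8]
to th 0.19 shift tool axes [-10.6   4.2   0.8]
   green 487 [60.  74.5]
   yellow 6 [58.7 59.7]
   tube top X [ 83.  135.1] Y [-27.4  24.4]
```

>>> apply_moves([
  [-4,0.8,0,0,15],
  [-4,0.8,0,0,15],
  [-4,0.8,0,0,15],
])

```text
time: 23.62
tool_pos: [0.5423, 0.2056, 0.2135]
ee_rot: [[-0.157, -0.017, -0.987], [0.983, 0.092, -0.158], [0.094, -0.996, 0.002]]
wrist_force: [-3.3, 10.6, 7.0]
gripper_width: 0.248
```

```bash
python3 lev.py .15 .17 .19; python3 bands.py bd7;python3 sc.py s12|head -1
```

```text
t 23.62 X -66.9 Y 2.9 Z 232.4 r 194.8 th 0.1578 Ft(on handle) 11.96 Fz -7.03 kink 0.1137 lever~ 0.0442 w 23.1 F [-3.3 10.6  7. ]
to th 0.15 shift tool axes [1.7 3.2 0.8]
to th 0.17 shift tool axes [-2.1  3.5  0.8]
to th 0.19 shift tool axes [-5.9  3.8  0.9]
   green 491 [60.1 74.5]
   yellow 8 [58.6 59.4]
   tube top X [ 82.9 135.2] Y [-27.4  24.4]
[(20, np.float64(308.6), np.float64(210.0)), (5, np.float64(309.2), np.float64(208.0))]
```

View pics/bd7.png

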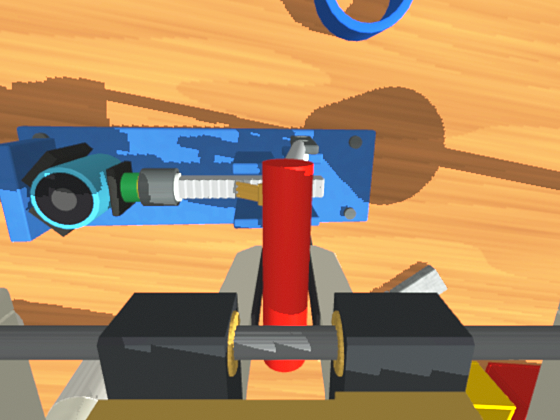

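View pics/s12_c.png

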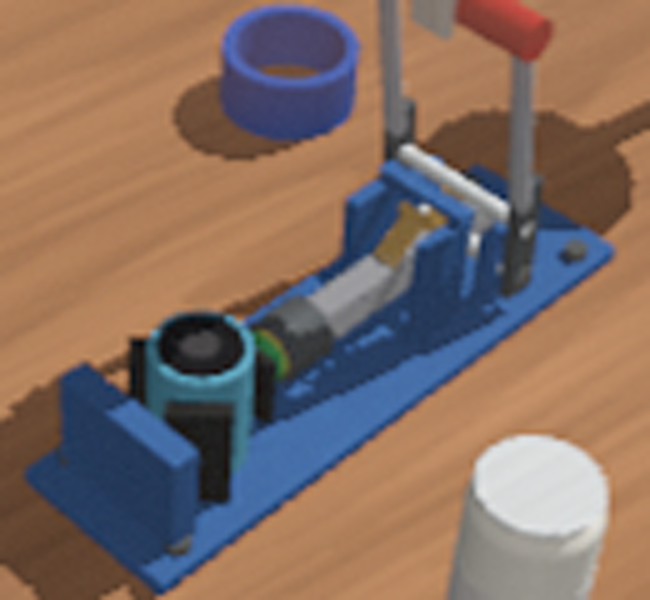

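```bash
python3 lev.py 0 -0.1 -.2 -.25 -.29
```

```text
t 23.72 X -66.5 Y 3.0 Z 232.4 r 194.9 th 0.1596 Ft(on handle) 11.43 Fz -7.86 kink 0.1086 lever~ 0.0510 w 23.0 F [-3.6  9.9  7.9]
to th 0.0 shift tool axes [30.8  3.8  0.3]
to th -0.1 shift tool axes [49.7  6.6  0. ]
to th -0.2 shift tool axes [68.3 11.2 -0.3]
to th -0.25 shift tool axes [77.4 14.2 -0.5]
to th -0.29 shift tool axes [84.5 16.9 -0.6]
```

>>> apply_moves([
  [6,0.2,0,0,15],
  [8,0.6,0,0,15],
  [8,0.7,0,0,15],
  [8,0.9,0,0,15],
  [8,1.1,0,0,15],
  [8,1.3,0,0,15],
  [8,1.6,0,0,15],
])

```text
time: 24.3
tool_pos: [0.5352, 0.2571, 0.2133]
ee_rot: [[-0.152, -0.014, -0.988], [0.984, 0.089, -0.153], [0.09, -0.996, -0.0]]
wrist_force: [1.7, -3.1, 0.8]
gripper_width: 0.252
```

```bash
python3 lev.py -.2 -.25 -.29
```

```text
t 24.30 X -118.9 Y 3.0 Z 232.3 r 193.5 th -0.1111 Ft(on handle) -3.35 Fz -0.84 kink -0.0318 lever~ -0.0793 w 23.4 F [ 1.7 -3.1  0.8]
to th -0.2 shift tool axes [16.1  6.1  0.7]
to th -0.25 shift tool axes [25.2  9.   0.6]
to th -0.29 shift tool axes [32.4 11.7  0.5]
```

>>> apply_moves([
  [8,2.4,0,0,15],
  [8,2.5,0,0,15],
  [8,2.6,0,0,15],
  [7,2.3,0,0,15],
  [5,1.5,0,0,15],
])

```text
time: 24.72
tool_pos: [0.5298, 0.2965, 0.2044]
ee_rot: [[-0.152, -0.012, -0.988], [0.984, 0.087, -0.152], [0.088, -0.996, -0.001]]
wrist_force: [2.3, -7.4, 6.8]
gripper_width: 0.249
```

```bash
python3 lev.py -.25 -.29
```

```text
t 24.72 X -158.8 Y 3.3 Z 223.3 r 193.3 th -0.3225 Ft(on handle) -9.40 Fz -6.77 kink -0.0893 lever~ -0.2332 w 23.2 F [ 2.3 -7.4  6.8]
to th -0.25 shift tool axes [-13.6  -3.5   1.3]
to th -0.29 shift tool axes [-6.4 -0.8  1.2]
```

```bash
python3 bands.py bd8; python3 lev.py -.2 -.1 0 .1 .15 .19
```

```text
green 565 [60.1 74.7]
   yellow 43 [57.1 59.9]
t 24.77 X -159.5 Y 3.2 Z 223.1 r 193.3 th -0.3264 Ft(on handle) -9.05 Fz -6.11 kink -0.0859 lever~ -0.2405 w 23.4 F [ 2.  -7.3  6.1]
to th -0.2 shift tool axes [-23.4  -6.7   1.4]
to th -0.1 shift tool axes [-42.  -11.2   1.6]
to th 0.0 shift tool axes [-61.  -13.8   1.8]
to th 0.1 shift tool axes [-80.1 -14.6   2.1]
to th 0.15 shift tool axes [-89.7 -14.2   2.2]
to th 0.19 shift tool axes [-97.3 -13.6   2.3]
```

View pics/bd8.png

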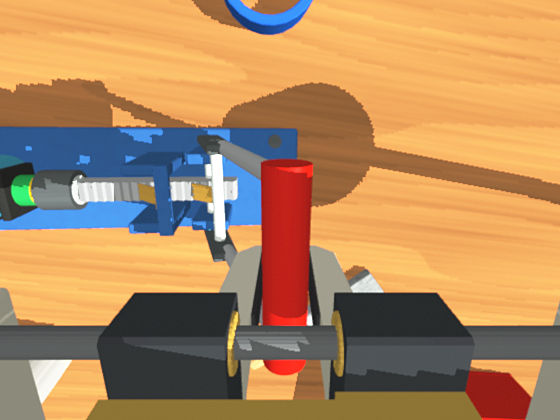

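>>> apply_moves([
  [-6,-1.6,0,0,15],
  [-8,-2.3,0,0,15],
  [-8,-2.2,0,0,15],
  [-8,-2.0,0,0,15],
  [-8,-1.7,0,0,15],
  [-8,-1.4,0,0,15],
  [-8,-1.0,0,0,15],
  [-8,-0.7,0,0,15],
  [-8,-0.4,0,0,15],
])

```text
time: 25.52
tool_pos: [0.5368, 0.2497, 0.2154]
ee_rot: [[-0.166, -0.014, -0.986], [0.979, 0.115, -0.166], [0.116, -0.993, -0.005]]
wrist_force: [-3.5, 9.1, 10.7]
gripper_width: 0.249
```

```bash
python3 lev.py .1 .15 .19; python3 bands.py
```

```text
t 25.52 X -110.9 Y 3.5 Z 234.3 r 194.8 th -0.0689 Ft(on handle) 8.69 Fz -10.72 kink 0.0826 lever~ -0.1515 w 23.2 F [-3.5  9.1 10.7]
to th 0.1 shift tool axes [-32.7  -0.1   2.2]
to th 0.15 shift tool axes [-42.3   0.    2.5]
to th 0.19 shift tool axes [-49.9   0.4   2.7]
   green 523 [60.3 74.5]
   yellow 0 
   tube top X [ 82.5 114.4] Y [-26.8  25.1]
```

>>> apply_moves([
  [-7,-1.2,0,0,15],
  [-7,-0.8,0,0,15],
  [-7,-0.6,0,0,15],
  [-7,-0.5,0,0,15],
  [-7,-0.3,0,0,15],
])

```text
time: 25.98
tool_pos: [0.5398, 0.228, 0.2167]
ee_rot: [[-0.173, -0.017, -0.985], [0.976, 0.134, -0.173], [0.135, -0.991, -0.007]]
wrist_force: [-2.4, 8.0, 7.1]
gripper_width: 0.247
```

```bash
python3 lev.py .1 .15 .19 .21; python3 bands.py
```

```text
t 25.98 X -88.7 Y 3.4 Z 235.6 r 195.8 th 0.0452 Ft(on handle) 8.59 Fz -7.12 kink 0.0816 lever~ -0.0364 w 22.9 F [-2.4  8.   7.1]
to th 0.1 shift tool axes [-10.8   3.6   1.7]
to th 0.15 shift tool axes [-20.4   3.5   2. ]
to th 0.19 shift tool axes [-28.    3.7   2.3]
to th 0.21 shift tool axes [-31.8   4.    2.4]
   green 417 [63.4 74.5]
   yellow 0 
   tube top X [ 82.9 129.4] Y [-27.4  24.7]
```

>>> apply_moves([
  [-7,0,0,0,15],
  [-7,0,0,0,15],
  [-6,0.2,0,0,15],
  [-5,0.3,0,0,15],
])

```text
time: 26.37
tool_pos: [0.5416, 0.2157, 0.2162]
ee_rot: [[-0.178, -0.019, -0.984], [0.972, 0.151, -0.179], [0.152, -0.988, -0.008]]
wrist_force: [-2.8, 8.9, 7.5]
gripper_width: 0.251
```

```bash
python3 lev.py .15 .17 .19 .21; python3 bands.py bd9
```

```text
t 26.37 X -75.9 Y 3.5 Z 235.0 r 196.2 th 0.1102 Ft(on handle) 10.02 Fz -7.51 kink 0.0952 lever~ 0.0151 w 23.4 F [-2.8  8.9  7.5]
to th 0.15 shift tool axes [-7.7  4.5  1.7]
to th 0.17 shift tool axes [-11.6   4.5   1.9]
to th 0.19 shift tool axes [-15.4   4.6   2. ]
to th 0.21 shift tool axes [-19.2   4.8   2.2]
   green 358 [65.  74.6]
   yellow 0 
   tube top X [ 83.1 134.8] Y [-27.3  24.7]
```

View pics/bd9.png

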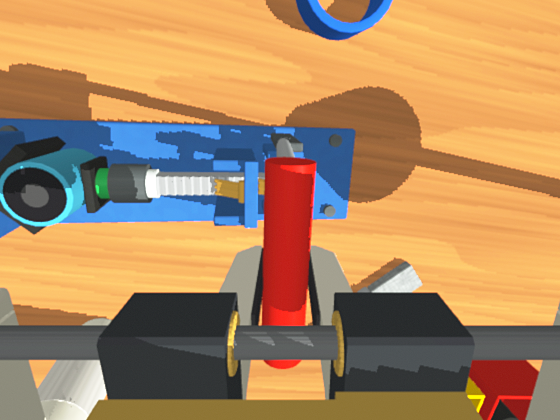

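>>> apply_moves([
  [-6,0.2,0,0,15],
  [-6,0.3,0,0,15],
  [-5,0.3,0,0,15],
])

```text
time: 26.67
tool_pos: [0.5426, 0.2091, 0.2155]
ee_rot: [[-0.183, -0.021, -0.983], [0.969, 0.164, -0.184], [0.165, -0.986, -0.01]]
wrist_force: [-2.8, 9.5, 6.9]
gripper_width: 0.249
```

```bash
python3 lev.py .15 .17 .19 .21; python3 bands.py bd10
```

```text
t 26.67 X -69.0 Y 3.6 Z 234.2 r 196.3 th 0.1459 Ft(on handle) 10.73 Fz -6.89 kink 0.1019 lever~ 0.0440 w 23.1 F [-2.8  9.5  6.9]
to th 0.15 shift tool axes [-0.8  4.8  1.5]
to th 0.17 shift tool axes [-4.6  4.8  1.7]
to th 0.19 shift tool axes [-8.5  4.8  1.9]
to th 0.21 shift tool axes [-12.3   5.    2. ]
   green 332 [66.2 74.7]
   yellow 0 
   tube top X [ 83.1 135.4] Y [-27.2  24.6]
```

>>> apply_moves([
  [-5,0.3,0,0,15],
  [-5,0.3,0,0,15],
  [-3,0.3,0,0,15],
])

```text
time: 26.97
tool_pos: [0.543, 0.2063, 0.2151]
ee_rot: [[-0.187, -0.023, -0.982], [0.966, 0.177, -0.189], [0.178, -0.984, -0.011]]
wrist_force: [-1.7, 8.9, 7.7]
gripper_width: 0.254
```

```bash
python3 lev.py 0.1 0.05 0 ; python3 bands.py bd11; python3 sc.py s13|head -1
```

```text
t 26.97 X -65.9 Y 3.6 Z 233.8 r 196.4 th 0.1618 Ft(on handle) 10.20 Fz -7.74 kink 0.0969 lever~ 0.0649 w 23.6 F [-1.7  8.9  7.7]
to th 0.1 shift tool axes [11.8  5.5  0.9]
to th 0.05 shift tool axes [21.3  6.5  0.4]
to th 0.0 shift tool axes [30.7  7.9 -0. ]
   green 326 [66.6 74.7]
   yellow 0 
   tube top X [ 82.9 135.3] Y [-27.4  24.5]
[(5, np.float64(307.2), np.float64(208.8)), (0, 0, 0)]
```

View pics/s13_c.png

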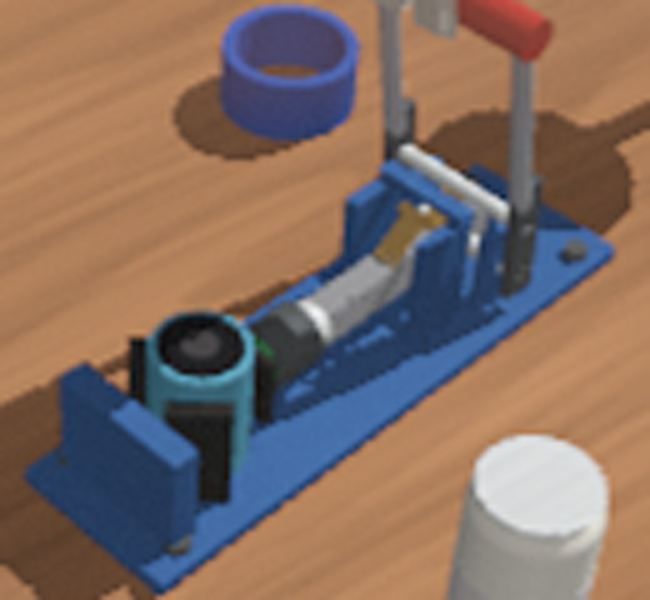

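>>> apply_moves([
  [6,0.8,0,0,15],
  [8,1.2,0,0,15],
  [8,1.4,0,0,15],
  [8,1.5,0,0,15],
  [8,1.6,0,0,15],
  [4,0.8,0,0,15],
  [0,0,0,0,15],
])

```text
time: 27.65
tool_pos: [0.5366, 0.2507, 0.2161]
ee_rot: [[-0.185, -0.019, -0.983], [0.966, 0.178, -0.185], [0.178, -0.984, -0.015]]
wrist_force: [1.9, -2.6, 4.3]
gripper_width: 0.251
```

```bash
python3 lev.py -.1 ; python3 bands.py bd12; python3 sc.py s14|head -1
```

```text
t 27.65 X -110.8 Y 3.4 Z 234.8 r 195.2 th -0.0679 Ft(on handle) -3.11 Fz -4.28 kink -0.0296 lever~ -0.0384 w 23.3 F [ 1.9 -2.6  4.3]
to th -0.1 shift tool axes [5.1 5.2 1.1]
   green 398 [65.2 74.7]
   yellow 0 
   tube top X [82.  97.6] Y [-20.1  22.5]
[(9, np.float64(307.8), np.float64(209.6)), (0, 0, 0)]
```

View pics/bd12.png

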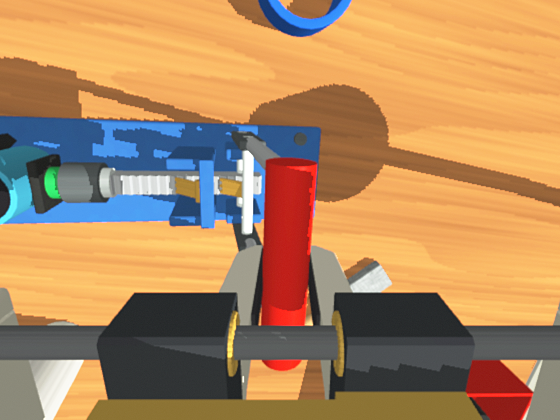

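>>> apply_moves([
  [-3,0,0,0,15],
  [-3,0,0,0,15],
])

```text
time: 27.92
tool_pos: [0.5374, 0.2461, 0.2162]
ee_rot: [[-0.185, -0.019, -0.983], [0.966, 0.181, -0.185], [0.181, -0.983, -0.015]]
wrist_force: [-0.2, 1.6, 9.4]
gripper_width: 0.249
```

```bash
python3 lev.py -.1
```

```text
t 27.92 X -106.0 Y 3.5 Z 234.9 r 195.1 th -0.0435 Ft(on handle) 1.20 Fz -9.43 kink 0.0114 lever~ -0.0549 w 23.1 F [-0.2  1.6  9.4]
to th -0.1 shift tool axes [9.7 6.2 1. ]
```

>>> apply_moves([
  [0.5,-0.5,0,0,40],
  [0,0,0,0,60],
  [0,0,0,0,70],
  [0,0,0,0,70],
  [0,0,0,0,70],
  [0,0,0,0,70],
  [0,0,0,0,70],
])

```text
time: 28.5
tool_pos: [0.5331, 0.2458, 0.2148]
ee_rot: [[-0.186, -0.028, -0.982], [0.966, 0.18, -0.188], [0.182, -0.983, -0.006]]
wrist_force: [-0.7, 0.6, -0.2]
gripper_width: 0.704
```

```bash
python3 lev.py -.1; python3 - <<'E'
from h import *
s=snap('wrist','w20')
E
```

```text
t 28.50 X -106.3 Y -0.6 Z 233.5 r 193.7 th -0.0456 Ft(on handle) 0.73 Fz 0.24 kink 0.0070 lever~ -0.0525 w 65.4 F [-0.7  0.6 -0.2]
to th -0.1 shift tool axes [ 9.4  4.8 -3.2]
```

View pics/w20.png

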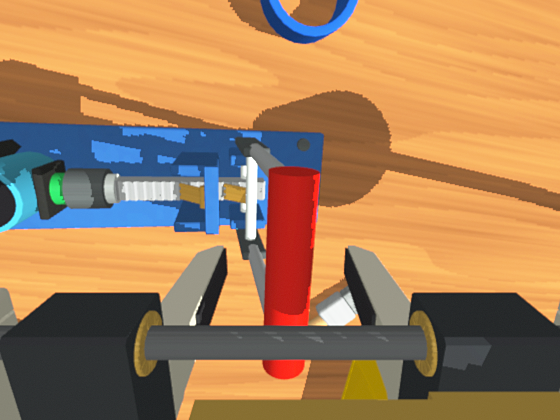

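>>> apply_moves([
  [0,-6,0,0,80],
  [0,-12,0,0,85],
  [0,-20,0,0,85],
  [0,-25,0,0,85],
  [0,-25,0,0,85],
  [0,-25,0,0,85],
  [0,-20,0,0,85],
  [0,-10,0,0,85],
  [0,0,0,0,85],
])

```text
time: 29.3
tool_pos: [0.5365, 0.2178, 0.3641]
ee_rot: [[-0.186, -0.03, -0.982], [0.966, 0.178, -0.188], [0.18, -0.984, -0.004]]
wrist_force: [-0.1, 0.5, 0.8]
gripper_width: 0.917
```

```bash
python3 lev.py; python3 bands.py w21; python3 sc.py s21|head -1; python3 -c "
from h import *
snap('top','t21')"
```

```text
t 29.30 X -78.1 Y -1.1 Z 382.8 r 343.3 th 0.0565 Ft(on handle) 0.59 Fz -0.79 kink 0.0056 lever~ 0.0508 w 85.3 F [-0.1  0.5  0.8]
   green 188 [64.4 74.6]
   yellow 0 
   tube top X [ 83.2 135.5] Y [-27.2  24.7]
[(11, np.float64(308.2), np.float64(210.0)), (0, 0, 0)]
```

View pics/w21.png

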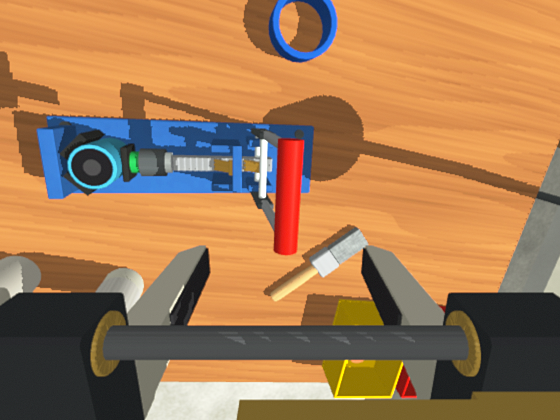

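View pics/s21.png

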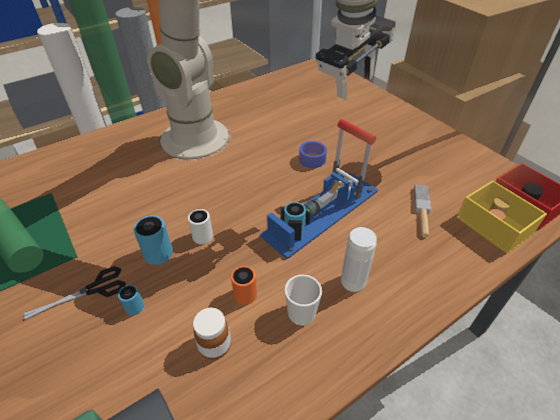

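View pics/s21_c.png

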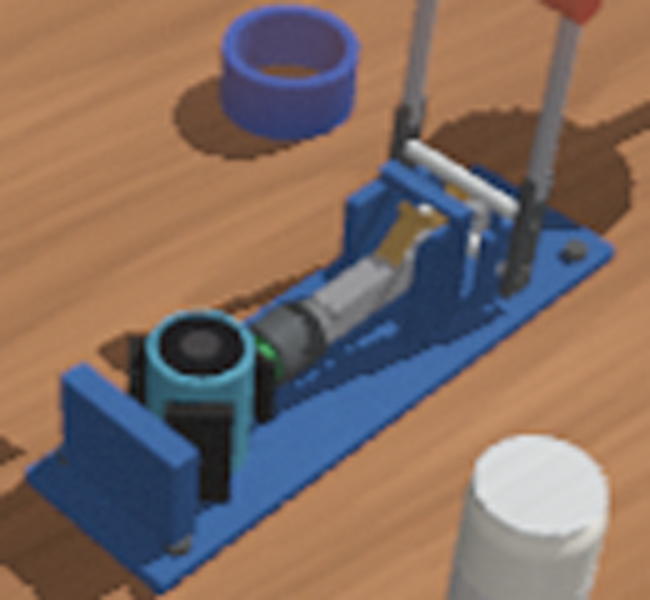

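Wrist picture: tube home in the V at (92,167), green band at (133,162) with no yellow, gripper clear of the red bar at (288,195). The scene picture agrees, and the other things are where they were. Handing in.

```bash
python3 -c "
from cell import *
print(job_done()); print(get_state()['time'])"
```

```text
the job is handed in; nothing more can be done
None
the job is handed in; nothing more can be done
```

The blue tube is clamped as asked, and I handed the job in at about 29 s of the 72 s allowed. I picked the middle-sized blue tube, stood it about 9 mm short of home, let go of it, and gave the lever four strokes.

**Last checks:**
- **Bands:** after letting go, the wrist picture showed no yellow and about 10 mm of green, so the plunger is pressed in roughly 12 mm. The scene picture also showed green only.
- **Ram:** when the lever went back, the ram settled about 1.4 mm and held on its tooth.
- **Tube and handle:** the tube is upright and home in the V jaw. The handle is free, the gripper is well clear of it, and the other things look unmoved.

**What was off or disagreed:**
- **Setting down:** the wrist force briefly reached 43 N as the tube touched the plate. That load went through the held tube, not the gripper's body.
- **Handle force:** the most I measured was about 12 N towards the V jaw and 9.4 N towards the back stop, against a limit of about 21 N.
- **Lever travel:** I measured about 0.30 rad of lever travel, not the stated 0.34 rad. I took the stops from the force rise and the teeth from the pictures. The first stroke moved the ram about 11 mm, where one tooth is 8 mm.
- **Fingers on the bar:** during the strokes the fingers slid up the bar a few millimetres and the tool tilted by up to 10 degrees. The grip held.

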